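# Lock a relief panel into the sloping carving stand

## Task

Close the steel keeper bar of the sloping carving stand over the wooden relief panel by swinging it up to its stop, so that the eye at its end lines up over the eye of the fixed bracket; then take the steel locking pin with the flat collar out of the tool block and push it through both eyes until its collar sits fully home on the keeper, and let go. Leave the other two tools in the block.

Things in the scene. Friction and masses are not known exactly. Their poses are not given: they have to be found in the camera images.
- keeper (a joint): Steel bar 28 mm wide, 14 thick, parallel to the stand's deck (which slopes 30 degrees, rising away from the robot), hinged at the deck's right side seen from the robot. In rad: 0 = closed on a hard stop, straight across the panel, its eye exactly over the fixed knuckle; larger = swung open, downhill to the robot (limit 1.25). Stiff: stays where left; 3 to 6 N at the post moves it.
- keeper_pivot (a point): On the keeper's pivot axis, level with the bar's top face. Its z axis is the pivot axis, square to the deck (30 degrees from vertical, leaning to the robot); its y axis points along the bar to the eye. The pivot stud's end stands 6 mm above the bar.
- keeper_post (a point): Half-way up the keeper's upright handle post: a dark steel round post 18 mm in diameter, 50 mm tall, standing square on the bar, 100 mm from the pivot axis. The point is 25 mm above the bar's top face. Axes as keeper_pivot. It can be gripped or pushed.
- keeper_eye (a point): Centre of the keeper's eye (a 19 mm through hole in a 46 mm square, 14 mm thick end), on its top face, 190 mm from the pivot axis. Axes as keeper_pivot.
- knuckle_hole (a point): Centre of the upper mouth of the fixed knuckle: dark steel block 50 x 50 x 50 mm at the deck's left side, a 19 mm hole right through it. z axis out of the hole (30 degrees from vertical, leaning to the robot), x up the slope, y from keeper pivot to hole. The closed keeper's underside lies 2 mm, its top face 16 mm above this point (along z). Free space below the block.
- pin_mid (a point): Middle of the steel locking pin, 123 mm long; z axis from tip to grip. From the tip: shank 16 mm thick, 75 long (first 14 mm taper to 8), collar 32 mm wide, 6 thick, round grip 22 mm thick, 42 long. Point 61.5 mm from the tip; collar underside 13.5 mm, grip middle 40.5 mm above it. 0.13 to 0.24 kg. Starts upright in a hole of the block, tip on the table, collar clear of the block. Home: collar on the keeper.
- punch_mid (a point): Middle of a plain steel rod punch without collar, 16 mm in diameter and 150 mm long, upright in another hole of the block. Leave in place.
- awl_mid (a point): Middle of an awl, 140 mm long, with a pear-shaped wooden handle 36 mm thick, upright in the third hole. Leave in place.
- rack_top (a point): Centre of the top face of the fixed wooden tool block, 60 x 210 x 70 mm (long along its y axis), with three 20 mm holes right through in a row at -70, 0 and +70 mm along y.
Not all that is in view belongs to the job. What is shaped like the part that bears pin_mid but green or yellow is not meant.

How it is judged:
By the outcome, as a careful person would: the job done as asked, in the order asked, and still so for the second after the job is handed in, with the robot touching nothing.
It also fails if it takes over 61 s, if anything falls off the work surface, if the arm or the gripper's body presses on something with over 40 N, if the wrist force passes 120 N, or if a joint passes its speed limit or range.

## Robot

A 6-joint arm with a two-finger parallel gripper is mounted at the origin on the work surface. World frame = base frame: x ahead of the robot, y to its left, z up, the work surface at z = 0. Lengths are in m, angles in rad, forces in N, time in s.
With the tool pointing down it reaches from about 0.4 to 0.925 m from the base axis. Payload 3.4 kg.
Tool frame: the origin (TCP) lies between the finger pads; the fingertips stand 11 mm ahead of it and the grasp point (between the pads) lies 8 mm behind it; z points along the fingers, x is the direction in which the jaws open and shut, and the axes are right-handed (so a half turn about z gives the same grasp; the last joint's range is limited). The gripper opens to 85 mm and grips with 20 to 120 N. Pads are 22 mm wide; open, the fingers measure 114 mm over their backs; the gripper's body (76 mm by 85 mm) begins 54 mm behind the grasp point. The pads swing forward as they close: fully open they stand 13 mm farther back than shut.
Start: joints at [-1.179, 0.307, 1.506, -0, 1.328, -0.073], TCP at [0.258, -0.514, 0.242] pointing down, gripper open.
Joint ranges: [-3.12, 3.12], [-1.05, 2.28], [0.14, 2.33], [-1.42, 4.57], [0.1, 2.73], [-2.68, 2.68]. Speed limits (rad/s): [2.57, 2.57, 3.14, 3.14, 3.14, 3.14].

## Interface

Orientations are given as a unit quaternion [w, x, y, z].
In Python, from rig import telemetry, snapshot, order, recognise, trace, pinpoint gives the robot as it stands.
- The arm moves only by the tool carry_out, never from a script. Its argument "targets" is a list of rows, each a list of 6 numbers: the shift along the tool's x, y, z in cm, then the turn, a rotation vector about the tool's x, y, z in rad. A call has 1 to 12 rows; each row shifts and turns the commanded pose from where the row before left it, along the tool's axes as they then stand; what a row does not reach is not made up. A row lasts 1/8 s, in which the tool goes at most 62.5 mm and 10.7 degrees, less where a joint would pass 70% of its speed; a pose out of reach is approached as far as the arm can. A call with a gripper value outside its range is refused whole. "claw" is the finger opening in cm, from 0 to 8.54, set as the call begins (left out, the last holds). The fingers move at their own pace and stop on an object; "grip_force" is the grip in N (left out, the last holds). Time passes only in rows, so rows that do not move let the fingers close. It gives the time, the measured TCP pose, the force and the opening at its end, in the units of the state.
- telemetry.observe(): the state, without advancing time (a new reading comes with each control period).
- snapshot(name): name is "side" or "top" or "wrist"; returns a dict with "image" (400x640x3 uint8, blue, green, red), "fov_y" (degrees; the focal length in pixels is half the picture's height over the tangent of half this angle, whatever the lens; pixels are square), "cx", "cy" (the principal point, pixels), "extrinsics" (4x4, takes a point from camera to world coordinates). Camera axes: x right, y up, looking along -z (the intrinsics and any distortion apply to the point x, -y, -z); pixel columns grow to the right and rows downward; lengths in m; the calibration is good to about 2 mm. The wrist camera is an equidistant fisheye: a pixel r from the principal point sees the ray r / f radians off the axis. A picture is of the moment at which its call begins. There is no depth.
- order.close_job(): hands the job in, once; it reports no verdict.
Trained networks look in a picture, given as the dict that the camera call returned (one of the last four; its "shot" number tells which), for a name from the list of things; names that differ only in an ending like _2 or _b are one class to them, and where a whole thing is asked for, a point or a joint stands for the part that bears it (a point fixed in the world has none). Each returns a list of dicts, best first, with "score" (0 to 1); they miss things now and then, are a little off and sometimes report something else, mostly with a low value. They report only what shows in the picture. A call takes as long as a camera call. They do not tell look-alikes from the thing itself.
- recognise(picture, query): "point" ([x, y, z] in m, in world coordinates, good to about 4 mm: the middle of the surface that is visible of it).
- trace(picture, query): "pixels" (400x640 bool, what is visible of it).
- pinpoint(picture, query): "point" ([x, y, z] in m, in world coordinates, good to about 4 mm: a listed point, or the origin of a listed thing).
The state is a dict: "t": time; "joints": joint angles; "qd": joint speeds; "joint_torque": joint torques, N m; "ee_pos": TCP position; "orientation": TCP orientation; "contact_force": force on the tool from outside, world axes, zero at the start; "torque": the same for the moment, N m; "gripper_width": finger opening in m.
Only numpy, scipy, OpenCV 4.12 (cv2) and the standard library are available. Lean on these libraries where they do the work, as an engineer would, in place of code of your own. Each camera call takes 0.05 s, during which the arm holds its last target.

## Working session

There is one attempt and no reset: what is moved stays moved. The work goes in short steps, Python scripts to look and compute and a tool call to move; the robot and the scene stay as the last step left them, time stands still between calls to the robot, and variables do not carry over. Pictures are saved under pics/ and viewed, and the job is handed in when it is done.

Besides the shell and the picture viewer there is one more tool, called after "Call:" by a JSON object that holds its "fn" and its "kwargs". carry_out: Moves the arm, as the interface text tells. Its arguments: {"type":"object","properties":{"targets":{"type":"array"},"claw":{"type":"number"},"grip_force":{"type":"number"}},"required":["targets"]}

```bash
ls -la; mkdir -p pics
cat > h.py <<'E'
import numpy as np, cv2
from rig import telemetry, snapshot, order, recognise, trace, pinpoint
from scipy.spatial.transform import Rotation as R
def proj(s,P):
    E=np.array(s["extrinsics"]);p=np.linalg.inv(E)@np.append(P,1)
    f=200/np.tan(np.radians(s["fov_y"])/2)
    return s["cx"]+f*p[0]/-p[2], s["cy"]-f*p[1]/-p[2]
def ray(s,u,v):
    E=np.array(s["extrinsics"]);f=200/np.tan(np.radians(s["fov_y"])/2)
    d=np.array([(u-s["cx"])/f,-(v-s["cy"])/f,-1]);d=E[:3,:3]@d
    return E[:3,3],d/np.linalg.norm(d)
def tri(*rs):
    A=np.zeros((3,3));b=np.zeros(3)
    for o,d in rs:
        M=np.eye(3)-np.outer(d,d);A+=M;b+=M@o
    return np.linalg.solve(A,b)
def st():
    o=telemetry.observe();return o
def tr(): 
    o=st();q=o["orientation"];return np.array(o["ee_pos"]),R.from_quat([q[1],q[2],q[3],q[0]])
E
python3 - <<'E'
from h import *
print(st())
for n in ["side","top"]:
    s=snapshot(n);cv2.imwrite(f"pics/{n}0.png",s["image"])
    print(n,s["fov_y"],s["cx"],s["cy"],np.round(s["extrinsics"],3).tolist(),[k for k in s])
    for q in ["keeper_pivot","keeper_post","keeper_eye","knuckle_hole","pin_mid","punch_mid","awl_mid","rack_top"]:
        print(q,[(np.round(d["point"],4).tolist(),round(d["score"],2)) for d in pinpoint(s,q)])
E
```

```text
total 12
drwxr-xr-x  3 agent agent 4096 Dec  7 15:36 .
drwxr-xr-x 23 root  root  4096 Dec  7 15:36 ..
drwxr-xr-x  2 agent agent 4096 Dec  7 15:36 pics
{'t': 0.0, 'joints': array([-1.17948017e+00,  3.07538307e-01,  1.50768535e+00,  2.87207326e-05,
        1.32837521e+00, -7.35383587e-02]), 'qd': array([-0.00018369, -0.00111432, -0.00019485,  0.00107033,  0.00104049,
       -0.00170334]), 'joint_torque': array([ 5.19049845e-04, -4.57553387e+01, -2.51918221e+01,  1.44519468e-04,
        1.33266061e-02,  1.70662213e-05]), 'ee_pos': array([ 0.25747767, -0.51337588,  0.24139636]), 'orientation': array([-5.99432868e-04,  8.50965661e-01, -5.25220371e-01, -8.04425233e-04]), 'contact_force': array([-0.54746245,  0.98043939, -0.16344798]), 'torque': array([-0.00490916, -0.02835167, -0.00858858]), 'gripper_width': 0.08560288683783214}
side 46.15788744406799 323.3138883217929 206.34284358772067 [[0.98, 0.123, -0.156, 0.384], [-0.199, 0.616, -0.762, -0.843], [0.002, 0.778, 0.629, 0.75], [0.0, 0.0, 0.0, 1.0]] ['image', 'fov_y', 'cx', 'cy', 'extrinsics', 'shot']
keeper_pivot [([0.6099, 0.0184, 0.132
[... 537 characters left out ...]
877997 204.32270317807422 [[-0.013, 0.998, -0.067, 0.463], [-1.0, -0.012, 0.018, -0.042], [0.017, 0.068, 0.998, 0.921], [0.0, 0.0, 0.0, 1.0]] ['image', 'fov_y', 'cx', 'cy', 'extrinsics', 'shot']
keeper_pivot [([0.6102, 0.0182, 0.1352], 0.83)]
keeper_post [([0.5419, 0.096, 0.1369], 0.62)]
keeper_eye [([0.5016, 0.175, 0.0936], 0.6)]
knuckle_hole [([0.5771, 0.2081, 0.1167], 0.92)]
pin_mid [([0.3888, -0.2567, 0.0613], 0.81), ([0.5806, -0.1851, 0.0601], 0.74), ([0.4771, -0.2853, 0.0605], 0.62), ([0.3797, -0.1841, 0.0624], 0.56), ([0.5741, -0.287, 0.0619], 0.48)]
punch_mid []
awl_mid [([0.4733, -0.3556, 0.0693], 0.82)]
rack_top [([0.4856, -0.2174, 0.0768], 0.68), ([0.4768, -0.2873, 0.0709], 0.55)]
```

View pics/side0.png

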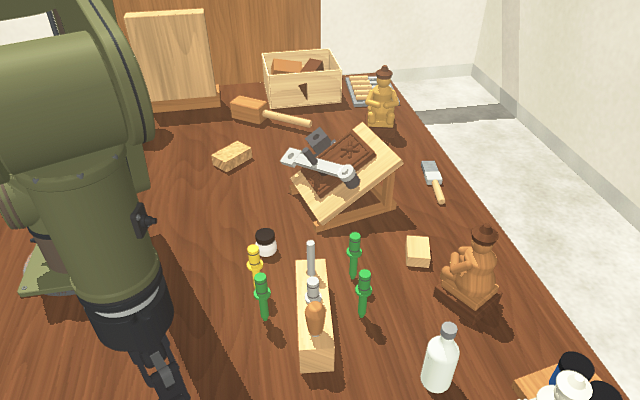

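View pics/top0.png

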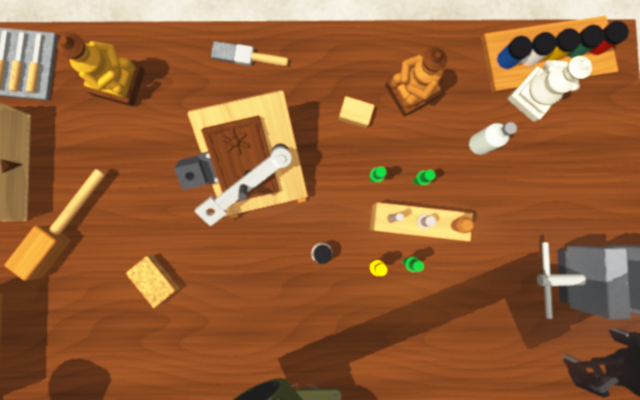

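```bash
cat >> h.py <<'E'
def crop(s,u0,v0,u1,v1,k,name,pts={}):
    im=cv2.resize(s["image"][v0:v1,u0:u1],None,fx=k,fy=k,interpolation=cv2.INTER_CUBIC)
    for n,p in pts.items():
        u,v=proj(s,p);c=(int((u-u0+.5)*k),int((v-v0+.5)*k))
        cv2.drawMarker(im,c,(0,0,255),cv2.MARKER_CROSS,12,1);cv2.putText(im,n,(c[0]+5,c[1]-5),0,.4,(255,0,0),1)
    cv2.imwrite(name,im)
def kframe(piv,hole):
    y=(hole-piv);y[2]=0;y/=np.linalg.norm(y)
    h=np.array([y[1],-y[0],0]);x=np.cos(np.pi/6)*h+np.array([0,0,.5]);z=np.cross(x,y)
    return np.array([x,y,z]).T
E
python3 - <<'E'
from h import *
piv=np.array([.610,.0183,.134]);hole=np.array([.5775,.2055,.118]);K=kframe(piv,hole.copy());print(K)
th=.485
a=lambda r,t:piv+K@np.array([-r*np.sin(t),r*np.cos(t),0])
pts=dict(piv=piv,hole=hole,eye=a(.19,th),p0=a(.1,th),p50=a(.1,th)+.05*K[:,2],eye0=a(.19,0))
rk=dict(pin=[.476,-.285,.123],pc=[.476,-.285,.081],punch=[.4855,-.213,.15],awl=[.4725,-.353,.14])
for n,b,b2 in [("side",(270,120,370,200),(240,230,380,380)),("top",(160,80,320,240),(340,150,500,300))]:
    s=snapshot(n);crop(s,*b,5 if n=="top" else 7,f"pics/{n}1a.png",pts);crop(s,*b2,4,f"pics/{n}1b.png",rk)
    for r in ["keeper","pin_mid"]:
        t=trace(s,r); print(n,r,[(round(d["score"],2),int(d["pixels"].sum()),np.round(np.argwhere(d["pixels"]).mean(0),1).tolist()) for d in t])
E
```

```text
[[ 0.85326186 -0.17105242 -0.49263096]
 [ 0.14813574  0.98526193 -0.08552621]
 [ 0.5         0.          0.8660254 ]]
side keeper [(0.85, 1055, [163.7, 315.7]), (0.28, 230, [258.3, 310.3])]
side pin_mid [(0.75, 531, [289.6, 363.4]), (0.73, 471, [293.7, 261.7]), (0.64, 443, [252.9, 353.8]), (0.52, 340, [290.2, 313.0])]
top keeper [(0.72, 1808, [187.2, 241.0])]
top pin_mid [(0.82, 210, [264.7, 413.1]), (0.77, 187, [267.8, 377.3]), (0.61, 209, [174.3, 376.0]), (0.55, 207, [221.3, 425.5]), (0.49, 244, [177.6, 423.5])]
```

View pics/side1a.png

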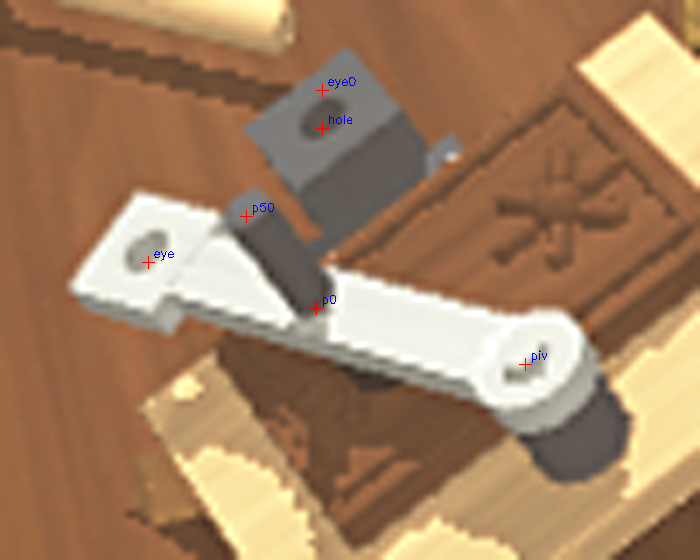

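View pics/top1a.png

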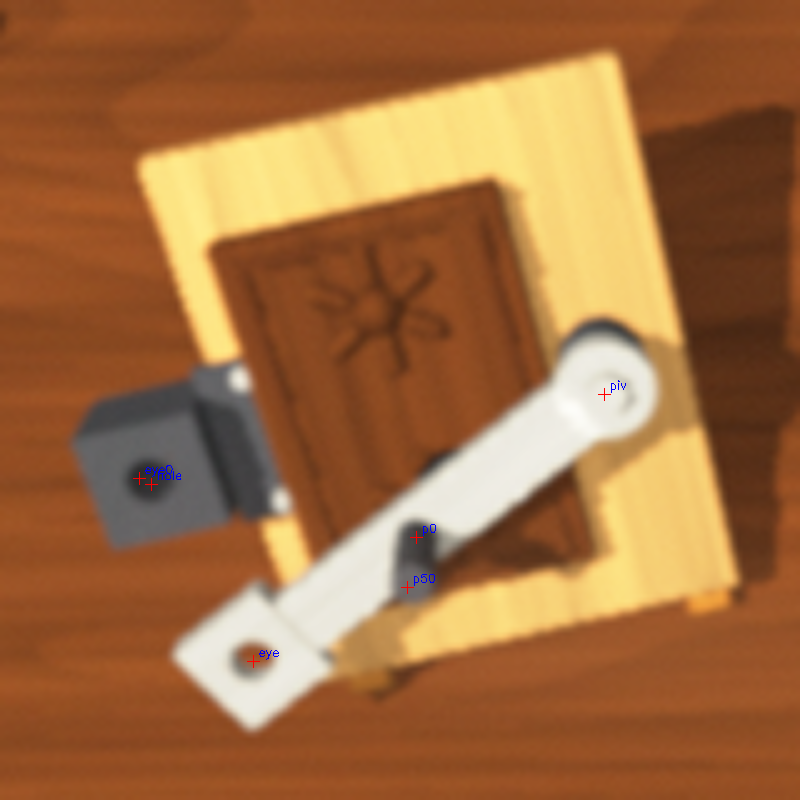

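View pics/side1b.png

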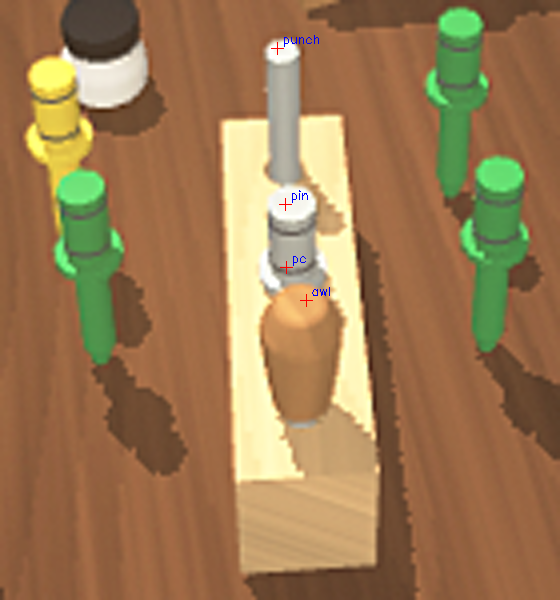

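View pics/top1b.png

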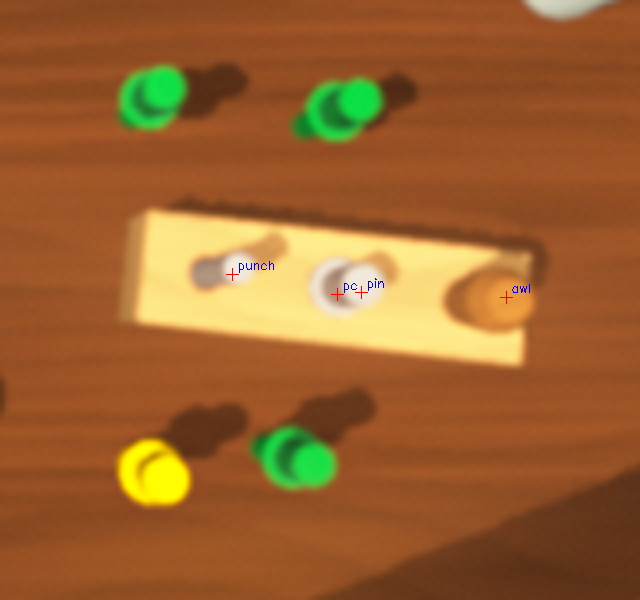

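Run:
```python
from h import *
s=snapshot("side");t=snapshot("top")
def T(a,b):
    r1=ray(s,*a);r2=ray(t,*b);p=tri(r1,r2);d=[np.linalg.norm(np.cross(p-o,v))*1000 for o,v in(r1,r2)]
    return np.round(p,4),np.round(d,1)
print("hole",T((315.6,136.4),(189.9,175.7)))
print("eye",T((290.5,155.2),(209.5,211.3)))
print("pin",T((312.5,280.2),(430,221.5)))
print("posttop",T((270+248/7-.5,120+205/7-.5),(160+415/5-.5,80+592/5-.5)))
print("stud",T((270+525/7-.5,120+360/7-.5),(160+615/5-.5,80+388/5-.5)))
o=st();p,r=tr();print(r.as_matrix().round(3))
```

```text
hole (array([0.5776, 0.2037, 0.1234]), array([0.5, 0.5]))
eye (array([0.5058, 0.1708, 0.0954]), array([0.6, 0.6]))
pin (array([ 0.4786, -0.2852,  0.124 ]), array([0.3, 0.3]))
posttop (array([0.5292, 0.0901, 0.1609]), array([1.1, 1.1]))
stud (array([0.61  , 0.0139, 0.139 ]), array([1.5, 1.5]))
[[ 0.448 -0.894 -0.   ]
 [-0.894 -0.448  0.   ]
 [-0.    -0.    -1.   ]]
```

```bash
cat >> h.py <<'E'
def rows(pt,Rt,n,start=None,ndig=2):
    """n rows from current (or start) pose to target; returns rows rounded and final pose reached"""
    p,r=tr() if start is None else start
    rv=(r.inv()*Rt).as_rotvec()/n; out=[]
    P0=p.copy()
    for i in range(n):
        tgt=P0+(pt-P0)*(i+1)/n
        sh=np.round(r.inv().apply(tgt-p)*100,ndig); w=np.round(rv,3)
        out.append([float(v)+0. for v in sh]+[float(v)+0. for v in w])
        p=p+r.apply(sh/100); r=r*R.from_rotvec(w)
    for o in out: print(o)
    return p,r
piv=np.array([.610,.0175,.1345]);hole=np.array([.5776,.2045,.1205]);K=kframe(piv,hole.copy())
RK=R.from_matrix(np.array([K[:,0],-K[:,1],-K[:,2]]).T)
def kp(x,y,z): return piv+K@np.array([x,y,z])  # keeper coords: origin pivot on bar top
E
python3 - <<'E'
from h import *
pm=np.array([.541,.095,.137]);print("post in k",K.T@(pm-piv), np.linalg.det(RK.as_matrix()))
p,r=tr()
down=R.from_matrix(np.array([[1,0,0],[0,-1,0],[0,0,-1]]).T)
s=rows(np.array([.45,-.25,.27]),r*R.from_rotvec([0,0,-0.7]),7) 
# sign check
print(s[1].as_matrix().round(2))
tgt=kp(-.047-.04,.088,.022+.06);print(tgt)
s=rows(tgt,RK,9,s)
E
```

```text
post in k [-0.04617042  0.08814187  0.02954326] 0.9999999999999998
[-2.14, -4.15, -0.4, 0.0, 0.0, -0.1]
[-1.72, -4.34, -0.39, 0.0, 0.0, -0.1]
[-1.27, -4.48, -0.4, 0.0, 0.0, -0.1]
[-0.82, -4.6, -0.39, 0.0, 0.0, -0.1]
[-0.36, -4.65, -0.4, 0.0, 0.0, -0.1]
[0.11, -4.66, -0.39, 0.0, 0.0, -0.1]
[0.58, -4.63, -0.4, 0.0, 0.0, -0.1]
[[ 0.92 -0.39 -0.  ]
 [-0.39 -0.92  0.  ]
 [-0.   -0.   -1.  ]]
[0.48034051 0.08434603 0.16201408]
[-1.16, -3.55, 1.2, 0.017, 0.057, -0.063]
[-1.0, -3.59, 1.2, 0.017, 0.057, -0.063]
[-0.84, -3.63, 1.21, 0.017, 0.057, -0.063]
[-0.68, -3.66, 1.22, 0.017, 0.057, -0.063]
[-0.52, -3.68, 1.26, 0.017, 0.057, -0.063]
[-0.36, -3.68, 1.29, 0.017, 0.057, -0.063]
[-0.21, -3.68, 1.34, 0.017, 0.057, -0.063]
[-0.05, -3.66, 1.39, 0.017, 0.057, -0.063]
[0.1, -3.64, 1.46, 0.017, 0.057, -0.063]
```

Call:
{"fn": "carry_out", "kwargs": {"targets": [[-2.14,-4.15,-0.4,0,0,-0.1],[-1.72,-4.34,-0.4,0,0,-0.1],[-1.27,-4.48,-0.4,0,0,-0.1],[-0.82,-4.6,-0.4,0,0,-0.1],[-0.36,-4.65,-0.4,0,0,-0.1],[0.11,-4.66,-0.4,0,0,-0.1],[0.58,-4.63,-0.4,0,0,-0.1],[0,0,0,0,0,0]], "claw": 0, "grip_force": 40}}

```text
t: 2.3
ee_pos: [0.4517, -0.2477, 0.2708]
orientation: [-0.0, 0.98, -0.199, 0.001]
contact_force: [0.0, -0.4, -0.4]
gripper_width: -0.0
```

Run:
```python
from h import *
o=st();print(o['t'],o['ee_pos'],o['joints'].round(2),o['contact_force'])
tgt=kp(-.047-.04,.088,.022+.06);s=rows(tgt,RK,9)
```

```text
2.3 [ 0.45172453 -0.24771515  0.27078436] [-0.58  0.2   1.58  0.    1.36 -0.18] [ 0.04185287 -0.38668076 -0.35718898]
[-1.15, -3.52, 1.21, 0.017, 0.056, -0.062]
[-1.0, -3.57, 1.21, 0.017, 0.056, -0.062]
[-0.84, -3.6, 1.22, 0.017, 0.056, -0.062]
[-0.69, -3.63, 1.24, 0.017, 0.056, -0.062]
[-0.53, -3.64, 1.26, 0.017, 0.056, -0.062]
[-0.38, -3.65, 1.3, 0.017, 0.056, -0.062]
[-0.23, -3.65, 1.35, 0.017, 0.056, -0.062]
[-0.07, -3.64, 1.4, 0.017, 0.056, -0.062]
[0.06, -3.61, 1.46, 0.017, 0.056, -0.062]
```

Call:
{"fn": "carry_out", "kwargs": {"targets": [[-1.15,-3.52,1.21,0.017,0.056,-0.062],[-1.0,-3.57,1.21,0.017,0.056,-0.062],[-0.84,-3.6,1.22,0.017,0.056,-0.062],[-0.69,-3.63,1.24,0.017,0.056,-0.062],[-0.53,-3.64,1.26,0.017,0.056,-0.062],[-0.38,-3.65,1.3,0.017,0.056,-0.062],[-0.23,-3.65,1.35,0.017,0.056,-0.062],[-0.07,-3.64,1.4,0.017,0.056,-0.062],[0.06,-3.61,1.46,0.017,0.056,-0.062],[0,0,0,0,0,0]]}}

```text
t: 3.55
ee_pos: [0.4775, 0.0828, 0.1596]
orientation: [-0.024, 0.964, 0.081, 0.254]
contact_force: [-0.2, -0.1, -1.2]
gripper_width: -0.0003
```

Run:
```python
from h import *
o=st();print(o['t'],o['ee_pos'],o['joints'].round(2),o['contact_force'])
tgt=kp(-.047-.04,.088,.022);s=rows(tgt,RK,3)
for q in ["wrist","side"]:
    s=snapshot(q);cv2.imwrite(f"pics/{q}2.png",s["image"] if q=="wrist" else cv2.resize(s["image"][80:240,220:420],None,fx=3,fy=3))
    for k in ["keeper_post","keeper_eye","keeper_pivot","knuckle_hole"]: print(q,k,[(np.round(d["point"],4).tolist(),round(d["score"],2)) for d in pinpoint(s,k)])
```

```text
3.55 [0.47750291 0.08275713 0.15957736] [ 0.03  0.11  2.2   0.23  0.33 -0.33] [-0.16567511 -0.13801084 -1.16358408]
[0.15, -0.03, 1.98, -0.001, 0.003, -0.002]
[0.13, -0.03, 1.98, -0.001, 0.003, -0.002]
[0.14, -0.04, 1.98, -0.001, 0.003, -0.002]
wrist keeper_post [([0.5415, 0.0957, 0.1353], 0.94)]
wrist keeper_eye [([0.5026, 0.1699, 0.0936], 0.55)]
wrist keeper_pivot [([0.6124, 0.0173, 0.1323], 0.87)]
wrist knuckle_hole [([0.5739, 0.2039, 0.1187], 0.58)]
side keeper_post [([0.5375, 0.0977, 0.1337], 0.67)]
side keeper_eye [([0.5027, 0.1732, 0.097], 0.73), ([0.4707, -0.353, 0.0685], 0.3)]
side keeper_pivot [([0.6059, 0.0225, 0.1307], 0.83)]
side knuckle_hole [([0.5787, 0.2035, 0.119], 0.86), ([0.4726, -0.3506, 0.0695], 0.22)]
```

Call:
{"fn": "carry_out", "kwargs": {"targets": [[0.15,0,1.95,0,0.003,-0.002],[0.15,0,1.95,0,0.003,-0.002],[0.15,0,1.9,0,0.003,-0.002],[0,0,0,0,0,0]]}}

```text
t: 4.55
ee_pos: [0.5125, 0.0874, 0.1124]
orientation: [-0.023, 0.962, 0.082, 0.259]
contact_force: [0.3, 0.1, 0.4]
gripper_width: -0.0001
```

```bash
sed -i 's/^piv=.*;K=/piv=np.array([.610,.0180,.1333]);hole=np.array([.5775,.2045,.1195]);K=/' h.py
python3 - <<'E'
from h import *
o=st();print(o['t'],o['ee_pos'],o['joints'].round(2),o['contact_force'],K.T@(o['ee_pos']-piv))
s=snapshot("wrist");cv2.imwrite(f"pics/wrist3.png",s["image"])
s=snapshot("side");cv2.imwrite(f"pics/side3.png",cv2.resize(s["image"][80:240,220:420],None,fx=3.5,fy=3.5))
E
```

```text
4.55 [0.51247555 0.08739573 0.11243584] [ 0.04  0.25  2.22  0.43  0.16 -0.53] [0.30569614 0.12902789 0.40177673] [-0.08331939  0.08510802  0.02401261]
```

View pics/wrist3.png

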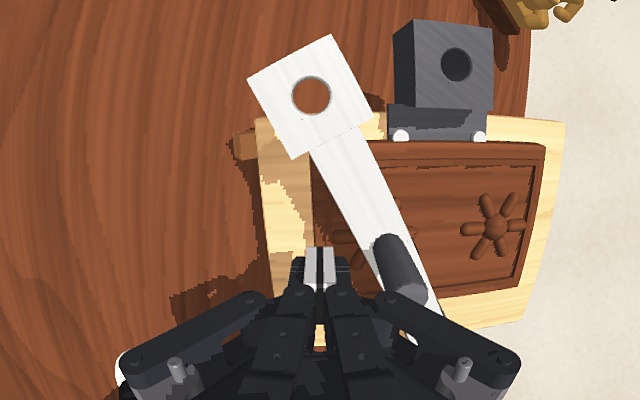

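View pics/side3.png

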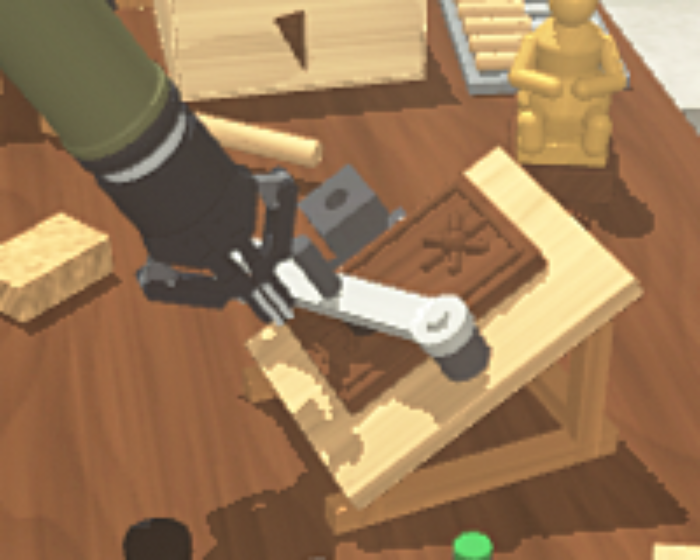

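Call:
{"fn": "carry_out", "kwargs": {"targets": [[0,0,-0.8,0,0,0],[0.8,-0.1,0,0,0,0],[0.8,-0.3,0,0,0,0],[0.8,-0.3,0,0,0,0],[0.8,-0.3,0,0,0,0],[0.8,-0.2,0,0,0,0],[0.6,-0.1,0,0,0,0],[0,0,0,0,0,0]]}}

```text
t: 5.65
ee_pos: [0.5408, 0.1067, 0.142]
orientation: [-0.023, 0.963, 0.083, 0.257]
contact_force: [-5.2, 3.2, -1.3]
gripper_width: -0.0001
```

Run:
```python
from h import *
o=st();print(o['t'],o['ee_pos'],o['joints'].round(2),o['contact_force'],K.T@o['contact_force'],K.T@(o['ee_pos']-piv))
p,r=tr();print((RK.inv()*r).as_rotvec())
s=snapshot("wrist");cv2.imwrite(f"pics/wrist4.png",s["image"])
```

```text
5.65 [0.54076711 0.1067163  0.14203195] [ 0.09  0.23  2.11  0.15  0.29 -0.22] [-5.19938569  3.15954884 -1.27017767] [-4.60129115  4.00524814  1.18988185] [-0.04151139  0.09928477  0.03404939]
[ 0.00234066 -0.00247714  0.00119322]
```

View pics/wrist4.png

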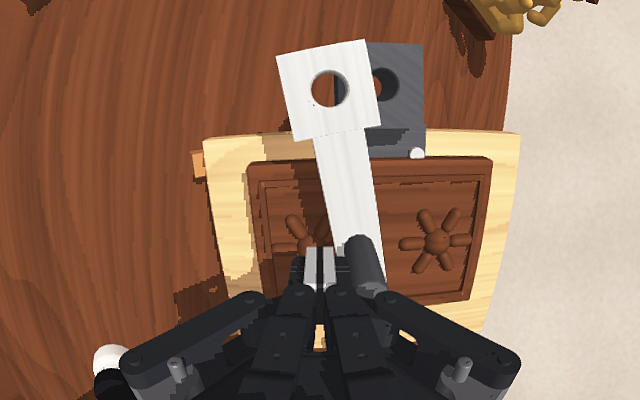

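Call:
{"fn": "carry_out", "kwargs": {"targets": [[0.5,0,0,0,0,0],[0.5,0,0,0,0,0],[0.4,0,0,0,0,0],[0.3,0,0,0,0,0],[0.3,0,0,0,0,0],[0,0,0,0,0,0]]}}

```text
t: 6.45
ee_pos: [0.5544, 0.1091, 0.1499]
orientation: [-0.023, 0.964, 0.083, 0.253]
contact_force: [-10.1, 2.0, -2.4]
gripper_width: -0.0005
```

Run:
```python
from h import *
o=st();print(o['t'],o['ee_pos'],o['joints'].round(2),K.T@o['contact_force'],K.T@(o['ee_pos']-piv))
s=snapshot("wrist");cv2.imwrite(f"pics/wrist5.png",s["image"])
```

```text
6.45 [0.55444689 0.10911339 0.14991786] [ 0.09  0.23  2.07  0.13  0.33 -0.19] [-9.54381837  3.73086742  2.72195723] [-0.02554089  0.09929779  0.0339347 ]
```

View pics/wrist5.png

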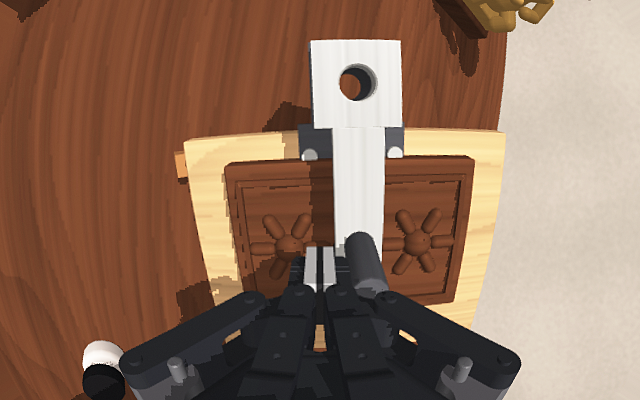

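Call:
{"fn": "carry_out", "kwargs": {"targets": [[0.3,0,0,0,0,0],[0.3,0,0,0,0,0],[0,0,0,0,0,0]]}}

```text
t: 6.88
ee_pos: [0.5545, 0.1092, 0.1499]
orientation: [-0.023, 0.965, 0.083, 0.248]
contact_force: [-19.4, -3.8, -0.3]
gripper_width: -0.0004
```

Run:
```python
from h import *
o=st();print(o['t'],o['ee_pos'],K.T@o['contact_force'],K.T@(o['ee_pos']-piv))
```

```text
6.875 [0.55445277 0.10922005 0.14990633] [-17.30284108  -0.41414691   9.59951766] [-0.02552578  0.09940186  0.03391266]
```

Call:
{"fn": "carry_out", "kwargs": {"targets": [[-1.5,0,0,0,0,0],[-2.5,0,0,0,0,0],[-2,0,-2,0,0,0],[-1,0.5,-4,0,0,0],[0,1,-4,0,0,0]], "claw": 5}}

```text
t: 7.5
ee_pos: [0.4579, 0.0762, 0.2078]
orientation: [-0.023, 0.962, 0.083, 0.259]
contact_force: [1.4, 0.6, -0.4]
gripper_width: 0.0498
```

Run:
```python
from h import *
o=st();print(o['t'],o['ee_pos'],o['joints'].round(2))
for q in ["wrist","side","top"]:
    s=snapshot(q);cv2.imwrite(f"pics/{q}6.png",s["image"])
    if q=="side":crop(s,270,110,370,200,7,"pics/side6a.png")
    if q=="top":crop(s,160,90,300,210,5,"pics/top6a.png")
    for k in ["keeper_post","keeper_eye","keeper_pivot","knuckle_hole"]: print(q,k,[(np.round(d["point"],4).tolist(),round(d["score"],2)) for d in pinpoint(s,k)])
```

```text
7.5 [0.45785123 0.07616035 0.20778201] [ 0.01 -0.01  2.16  0.18  0.48 -0.3 ]
wrist keeper_post [([0.5736, 0.1145, 0.1561], 0.9)]
wrist keeper_eye [([0.571, 0.2018, 0.1322], 0.9)]
wrist keeper_pivot [([0.6119, 0.0136, 0.1372], 0.65), ([0.5688, 0.1996, 0.1327], 0.48)]
wrist knuckle_hole [([0.5755, 0.2042, 0.1204], 0.75), ([0.6128, 0.0169, 0.132], 0.32)]
side keeper_post [([0.5736, 0.115, 0.1551], 0.83), ([0.4869, -0.2155, 0.0745], 0.18)]
side keeper_eye [([0.57, 0.2064, 0.1357], 0.81)]
side keeper_pivot [([0.6111, 0.0192, 0.1296], 0.83)]
side knuckle_hole [([0.5803, 0.2033, 0.1164], 0.55)]
top keeper_post [([0.5788, 0.1116, 0.1607], 0.85)]
top keeper_eye [([0.567, 0.2061, 0.1337], 0.76)]
top keeper_pivot [([0.6126, 0.0167, 0.1328], 0.88)]
top knuckle_hole [([0.5768, 0.2054, 0.1168], 0.86)]
```

View pics/side6a.png

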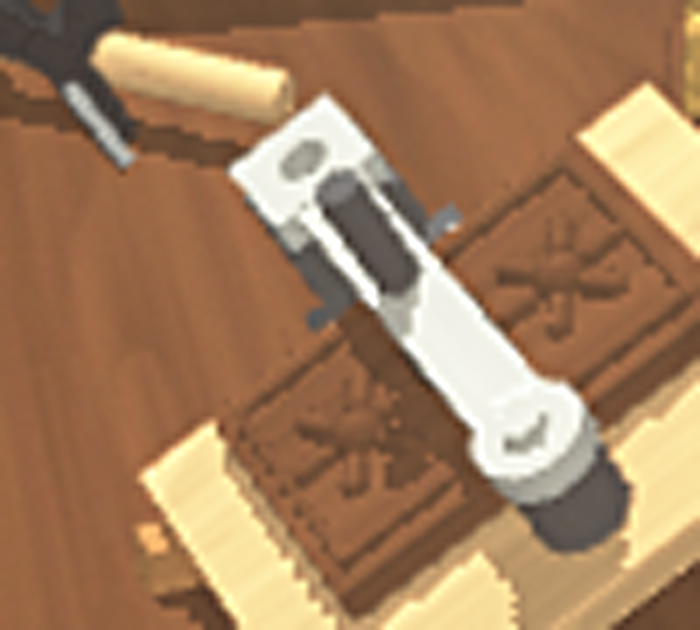

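View pics/top6a.png

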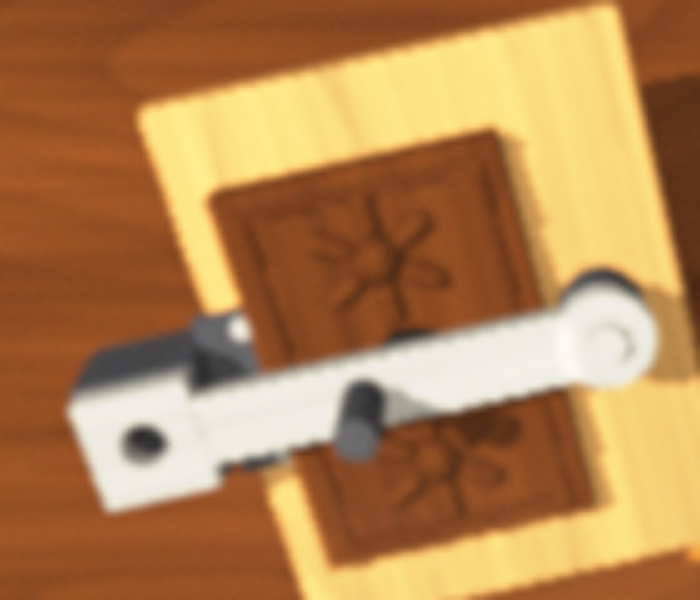

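View pics/wrist6.png

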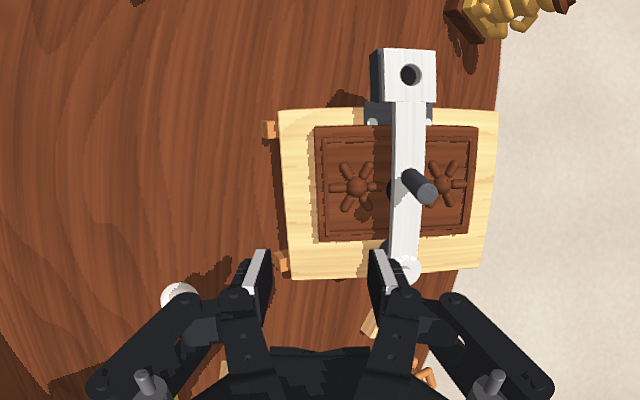

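```bash
cat >> h.py <<'E'
def fray(s,u,v):
    E=np.array(s["extrinsics"]);f=200/np.tan(np.radians(s["fov_y"])/2)
    a=np.array([u-s["cx"],v-s["cy"]]);r=np.hypot(*a);th=r/f
    d=np.array([np.sin(th)*a[0]/r,-np.sin(th)*a[1]/r,-np.cos(th)]);d=E[:3,:3]@d
    return E[:3,3],d
def fproj(s,P):
    E=np.array(s["extrinsics"]);p=np.linalg.inv(E)@np.append(P,1);f=200/np.tan(np.radians(s["fov_y"])/2)
    th=np.arctan2(np.hypot(p[0],p[1]),-p[2]);k=f*th/np.hypot(p[0],p[1]);return s["cx"]+k*p[0],s["cy"]-k*p[1]
E
python3 - <<'E'
from h import *
s=snapshot("side");t=snapshot("top");w=snapshot("wrist")
print(w["fov_y"],w["cx"],w["cy"],np.round(w["extrinsics"],3).tolist())
g=cv2.cvtColor(w["image"],cv2.COLOR_BGR2GRAY)
m=(g[60:90,396:426]<150).astype(np.uint8);n,l,stt,c=cv2.connectedComponentsWithStats(m);print(stt.tolist(),(c+[396,60]).round(1).tolist())
u,v=410.5,74
rs=[ray(s,312.6,132.2),ray(t,188.1,178.3),fray(w,u,v)]
f=lambda rr:(lambda p:(p.round(4),[round(1000*np.linalg.norm(np.cross(p-o,d)),1) for o,d in rr]))(tri(*rr))
print(f(rs[:2]),f(rs),f([rs[0],rs[2]]),f([rs[1],rs[2]]))
# pins at pin now
P,r=tr();print(r.as_matrix().round(3))
print("eye from K model",kp(0,.19,0), "fit", K[:,1])
E
```

```text
65.70646984690485 319.41094350669033 201.121301030108 [[0.85, -0.006, -0.526, 0.381], [0.147, 0.963, 0.227, 0.144], [0.505, -0.27, 0.82, 0.323], [0.0, 0.0, 0.0, 1.0]]
[[0, 0, 30, 30, 529], [1, 3, 22, 22, 371]] [[412.5, 75.0], [407.7, 73.8]]
(array([0.5701, 0.2031, 0.1372]), [np.float64(0.8), np.float64(0.8)]) (array([0.5703, 0.2035, 0.1376]), [np.float64(1.2), np.float64(0.8), np.float64(1.1)]) (array([0.57  , 0.2039, 0.1377]), [np.float64(1.1), np.float64(1.1)]) (array([0.5708, 0.2035, 0.1381]), [np.float64(0.8), np.float64(0.8)])
[[ 0.851  0.171  0.497]
 [ 0.147 -0.985  0.087]
 [ 0.504 -0.002 -0.864]]
eye from K model [0.57738165 0.20517917 0.1333    ] fit [-0.17167555  0.98515354  0.        ]
```

```bash
cat >> h.py <<'E'
def Rz(th,tilt=0):
    c,s_=np.cos(th),np.sin(th);kx=np.array([c*np.cos(tilt),s_*np.cos(tilt),np.sin(tilt)]);ky=np.array([-s_,c,0]);kz=np.cross(kx,ky)
    return R.from_matrix(np.array([kx,-ky,-kz]).T)
E
python3 - <<'E'
from h import *
rows(np.array([.478,-.285,.22]),Rz(-.12),10)
E
```

```text
[-0.32, 3.59, -0.34, -0.008, -0.052, 0.028]
[-0.24, 3.6, -0.29, -0.008, -0.052, 0.028]
[-0.15, 3.61, -0.26, -0.008, -0.052, 0.028]
[-0.06, 3.61, -0.22, -0.008, -0.052, 0.028]
[0.03, 3.62, -0.19, -0.008, -0.052, 0.028]
[0.13, 3.61, -0.17, -0.008, -0.052, 0.028]
[0.21, 3.62, -0.14, -0.008, -0.052, 0.028]
[0.31, 3.6, -0.14, -0.008, -0.052, 0.028]
[0.4, 3.6, -0.12, -0.008, -0.052, 0.028]
[0.5, 3.58, -0.11, -0.008, -0.052, 0.028]
```

Call:
{"fn": "carry_out", "kwargs": {"targets": [[-0.32,3.6,-0.34,-0.008,-0.052,0.028],[-0.24,3.6,-0.29,-0.008,-0.052,0.028],[-0.15,3.6,-0.26,-0.008,-0.052,0.028],[-0.06,3.6,-0.22,-0.008,-0.052,0.028],[0.03,3.6,-0.19,-0.008,-0.052,0.028],[0.13,3.6,-0.17,-0.008,-0.052,0.028],[0.21,3.6,-0.14,-0.008,-0.052,0.028],[0.31,3.6,-0.14,-0.008,-0.052,0.028],[0.4,3.6,-0.12,-0.008,-0.052,0.028],[0.5,3.6,-0.11,-0.008,-0.052,0.028],[0,0,0,0,0,0]]}}

```text
t: 9.78
ee_pos: [0.4795, -0.2875, 0.2199]
orientation: [0.002, 0.998, -0.059, 0.003]
contact_force: [1.0, 0.8, 0.0]
gripper_width: 0.0499
```

Run:
```python
from h import *
o=st();print(o['t'],o['ee_pos'],o['joints'].round(2),o['contact_force'])
p,r=tr();print(r.as_matrix().round(3))
s=snapshot("wrist")
for k in ["pin_mid","punch_mid","awl_mid","rack_top"]: print(k,[(np.round(d["point"],4).tolist(),round(d["score"],2)) for d in pinpoint(s,k)])
im=s["image"]
for P in ([.478,-.285,.123],[.478,-.285,.081]):
    u,v=fproj(s,np.array(P));cv2.drawMarker(im,(int(round(u)),int(round(v))),(0,0,255),cv2.MARKER_CROSS,10,1)
cv2.imwrite("pics/wrist7.png",im)
```

```text
9.775 [ 0.47945549 -0.28746197  0.21986235] [-0.62  0.3   1.58  0.    1.26 -0.5 ] [0.96969255 0.8485772  0.04384734]
[[ 0.993 -0.118  0.006]
 [-0.118 -0.993 -0.004]
 [ 0.006  0.003 -1.   ]]
pin_mid [([0.3907, -0.2599, 0.0592], 0.9), ([0.5815, -0.1851, 0.0596], 0.9), ([0.3826, -0.1835, 0.0633], 0.67), ([0.5749, -0.2865, 0.061], 0.66), ([0.4797, -0.2839, 0.0637], 0.6)]
punch_mid [([0.4911, -0.2134, 0.0709], 0.59), ([0.4797, -0.2849, 0.058], 0.36)]
awl_mid [([0.4706, -0.3604, 0.0682], 0.85)]
rack_top [([0.4808, -0.2894, 0.0677], 0.7)]
```

View pics/wrist7.png

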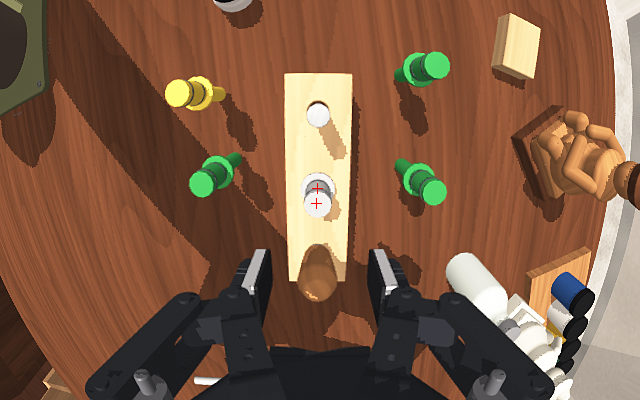

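Call:
{"fn": "carry_out", "kwargs": {"targets": [[-0.18,-0.23,2.5,0,-0.006,0],[0,0,3.5,0,0,0],[0,0,3,0,0,0],[0,0,2.2,0,0,0],[0,0,1,0,0,0],[0,0,0,0,0,0]]}}

```text
t: 10.78
ee_pos: [0.4761, -0.2817, 0.098]
orientation: [0.001, 0.998, -0.058, -0.001]
contact_force: [-0.1, 0.2, 1.0]
gripper_width: 0.0503
```

Run:
```python
from h import *
o=st();print(o['t'],o['ee_pos'],o['contact_force'])
p,r=tr();print(r.as_matrix().round(3))
s=snapshot("wrist");cv2.imwrite("pics/wrist8.png",s["image"])
s=snapshot("side");crop(s,240,220,380,360,5,"pics/side8.png")
```

```text
10.775 [ 0.47609282 -0.28165405  0.09796212] [-0.09713226  0.18645015  0.96141841]
[[ 0.993 -0.116 -0.002]
 [-0.116 -0.993 -0.001]
 [-0.002  0.001 -1.   ]]
```

View pics/wrist8.png

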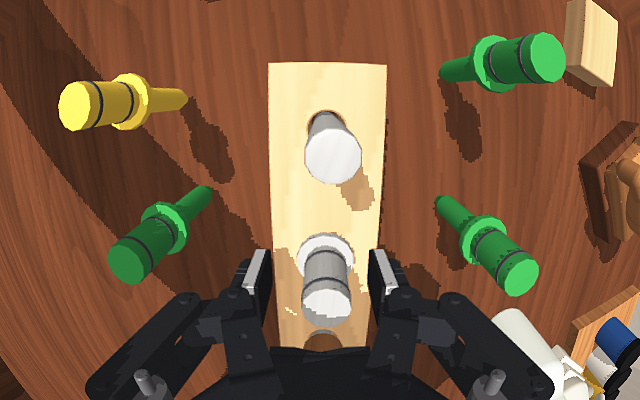

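View pics/side8.png

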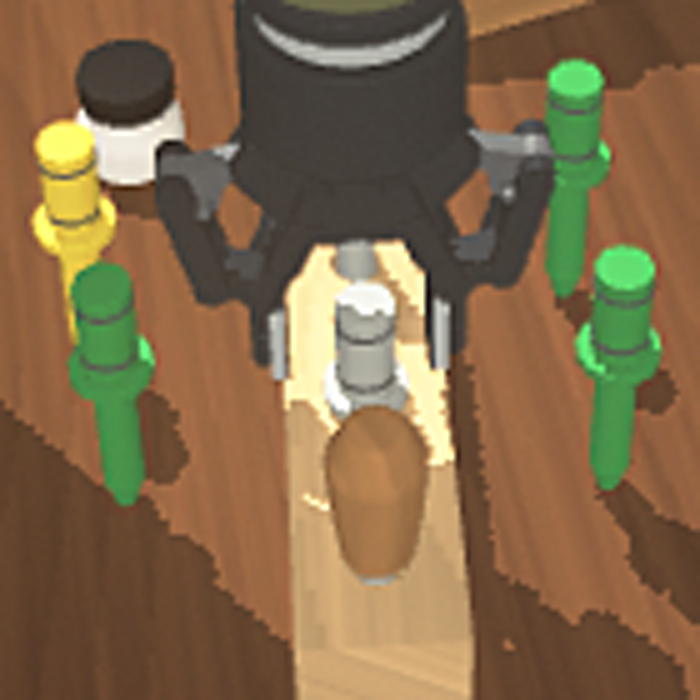

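Call:
{"fn": "carry_out", "kwargs": {"targets": [[0.22,0.31,0,0,0,0],[0,0,0,0,0,0],[0,0,0,0,0,0]]}}

```text
t: 11.25
ee_pos: [0.4784, -0.2859, 0.0985]
orientation: [0.001, 0.998, -0.058, -0.0]
contact_force: [0.0, 0.2, 0.2]
gripper_width: 0.05
```

Call:
{"fn": "carry_out", "kwargs": {"targets": [[0,0,0,0,0,0],[0,0,0,0,0,0],[0,0,0,0,0,0],[0,0,0,0,0,0]], "claw": 0, "grip_force": 60}}

```text
t: 11.75
ee_pos: [0.4783, -0.2857, 0.0983]
orientation: [0.001, 0.998, -0.058, -0.0]
contact_force: [-0.2, 0.7, 1.9]
gripper_width: 0.0208
```

Run:
```python
from h import *
o=st();print(o['t'],o['ee_pos'],o['contact_force'],o['torque'],o['gripper_width'])
```

```text
11.75 [ 0.47830779 -0.28569355  0.09829258] [-0.20390457  0.74053316  1.86693914] [0.05640296 0.104389   0.03699778] 0.020836231788964526
```

Call:
{"fn": "carry_out", "kwargs": {"targets": [[0,0,-1.5,0,0,0],[0,0,-3,0,0,0],[0,0,-3.5,0,0,0],[0,0,-3.5,0,0,0],[0,0,-3.5,0,0,0],[0,0,-3,0,0,0],[0,0,0,0,0,0]]}}

```text
t: 12.62
ee_pos: [0.4797, -0.2862, 0.2813]
orientation: [0.003, 0.998, -0.058, 0.002]
contact_force: [0.3, 0.5, -2.5]
gripper_width: 0.0209
```

```bash
cat >> h.py <<'E'
E_=np.array([.5702,.2037,.1365]);Y=.205;RE=Rz(Y,np.pi/6);KE=RE.as_matrix()*np.array([1,-1,-1])
def ke(P): return KE.T@(np.array(P)-E_)   # coordinates in eye frame
E
python3 - <<'E'
from h import *
o=st();print(o['t'],o['ee_pos'],o['contact_force'],o['torque'],o['gripper_width'])
s=snapshot("side");cv2.imwrite("pics/side9.png",s["image"])
for k in ["pin_mid"]: print(k,[(np.round(d["point"],4).tolist(),round(d["score"],2)) for d in pinpoint(s,k)])
print(KE.round(3))
t=E_+KE@np.array([0,0,.178]);print(t)
rows(t,RE,12)
E
```

```text
12.625 [ 0.47974332 -0.28624202  0.28129811] [ 0.30532948  0.45428927 -2.50764516] [ 0.0317293  -0.00091228 -0.00018177] 0.020932139437197416
pin_mid [([0.4792, -0.2912, 0.245], 0.91), ([0.5768, -0.1887, 0.0612], 0.77), ([0.383, -0.2572, 0.063], 0.76), ([0.5747, -0.2903, 0.0661], 0.73), ([0.3879, -0.1787, 0.0586], 0.56)]
[[ 0.848 -0.204 -0.49 ]
 [ 0.176  0.979 -0.102]
 [ 0.5    0.     0.866]]
[0.48306357 0.18558252 0.29065252]
[-0.41, -3.9, -0.11, 0.007, 0.043, -0.026]
[-0.31, -3.91, -0.1, 0.007, 0.043, -0.026]
[-0.2, -3.92, -0.09, 0.007, 0.043, -0.026]
[-0.1, -3.92, -0.06, 0.007, 0.043, -0.026]
[0.01, -3.92, -0.04, 0.007, 0.043, -0.026]
[0.11, -3.93, -0.01, 0.007, 0.043, -0.026]
[0.21, -3.91, 0.03, 0.007, 0.043, -0.026]
[0.31, -3.91, 0.07, 0.007, 0.043, -0.026]
[0.41, -3.9, 0.1, 0.007, 0.043, -0.026]
[0.51, -3.89, 0.16, 0.007, 0.043, -0.026]
[0.6, -3.87, 0.21, 0.007, 0.043, -0.026]
[0.69, -3.86, 0.26, 0.007, 0.043, -0.026]
```

View pics/side9.png

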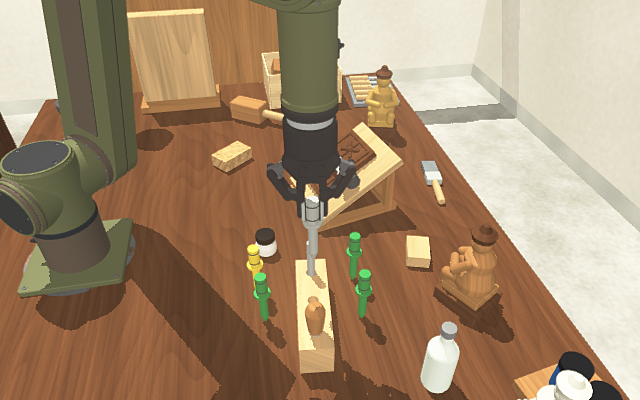

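Call:
{"fn": "carry_out", "kwargs": {"targets": [[-0.41,-3.9,-0.11,0.007,0.043,-0.026],[-0.31,-3.9,-0.1,0.007,0.043,-0.026],[-0.2,-3.9,-0.09,0.007,0.043,-0.026],[-0.1,-3.9,-0.06,0.007,0.043,-0.026],[0,-3.9,-0.04,0.007,0.043,-0.026],[0.1,-3.9,0,0.007,0.043,-0.026],[0.2,-3.9,0.03,0.007,0.043,-0.026],[0.3,-3.9,0.07,0.007,0.043,-0.026],[0.4,-3.9,0.1,0.007,0.043,-0.026],[0.5,-3.9,0.16,0.007,0.043,-0.026],[0.6,-3.9,0.2,0.007,0.043,-0.026],[0.7,-3.9,0.26,0.007,0.043,-0.026]]}}

```text
t: 14.22
ee_pos: [0.481, 0.1855, 0.2882]
orientation: [-0.025, 0.962, 0.099, 0.254]
contact_force: [0.9, -0.3, -2.0]
gripper_width: 0.0204
```

Call:
{"fn": "carry_out", "kwargs": {"targets": [[0,0,0,0,0,0],[0,0,0,0,0,0]]}}

```text
t: 14.48
ee_pos: [0.4817, 0.1844, 0.2889]
orientation: [-0.025, 0.962, 0.098, 0.253]
contact_force: [0.3, 0.0, -1.7]
gripper_width: 0.0203
```

Run:
```python
from h import *
o=st();print(o['t'],o['ee_pos'],o['joints'].round(2),o['contact_force'],ke(o['ee_pos']))
p,r=tr();print((r.inv()*RE).as_rotvec())
def mk(s,fp,name,c=None):
    tip=p+r.apply([0,0,.098]);top=p-r.apply([0,0,.025])
    im=s["image"].copy()
    for P,cl in ((tip,(0,0,255)),(E_,(0,255,0)),(p+r.apply([0,0,.023]),(255,0,0))):
        u,v=fp(s,P);print(name,round(u,1),round(v,1));cv2.drawMarker(im,(int(round(u)),int(round(v))),cl,cv2.MARKER_CROSS,8,1)
    cv2.imwrite(name,im)
s=snapshot("side");mk(s,proj,"pics/s10.png");cv2.imwrite("pics/s10c.png",cv2.resize(cv2.imread("pics/s10.png")[80:200,230:390],None,fx=5,fy=5,interpolation=cv2.INTER_CUBIC))
s=snapshot("top");mk(s,proj,"pics/t10.png");cv2.imwrite("pics/t10c.png",cv2.resize(cv2.imread("pics/t10.png")[110:230,160:320],None,fx=5,fy=5,interpolation=cv2.INTER_CUBIC))
s=snapshot("wrist");mk(s,fproj,"pics/w10.png")
```

```text
14.475 [0.48168665 0.18442096 0.28886374] [ 0.33 -0.03  1.93 -0.09  0.74  0.17] [ 0.29855045  0.02673439 -1.6623702 ] [-0.00226664 -0.00085695  0.17724314]
[ 0.00176353  0.00845856 -0.00054724]
pics/s10.png 296.8 112.0
pics/s10.png 312.9 132.3
pics/s10.png 281.2 89.7
pics/t10.png 181.4 196.1
pics/t10.png 187.8 178.7
pics/t10.png 172.7 214.4
pics/w10.png 316.5 204.1
pics/w10.png 320.5 178.2
pics/w10.png 315.8 247.1
```

View pics/s10c.png

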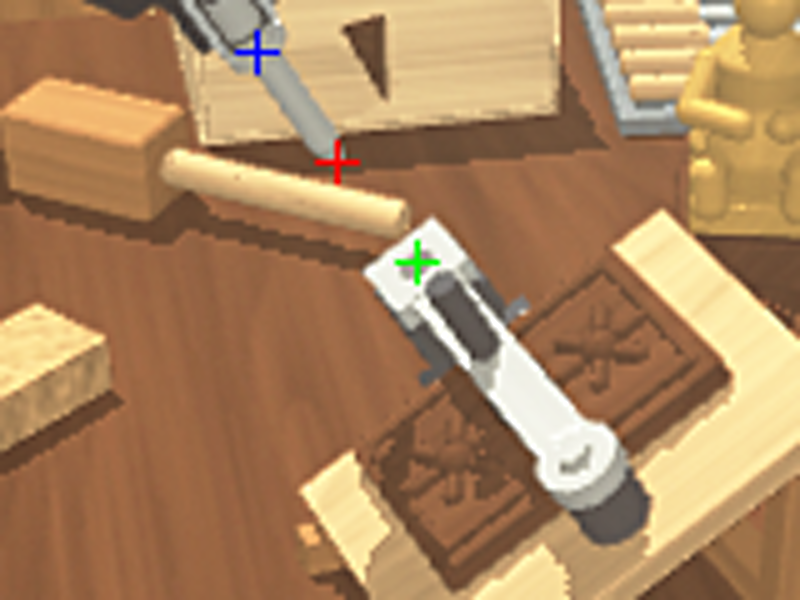

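View pics/t10c.png

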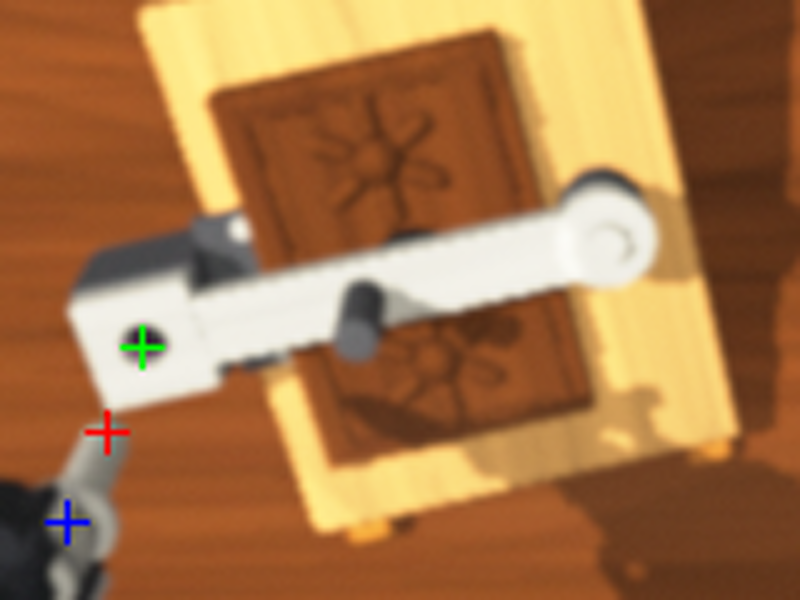

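View pics/w10.png

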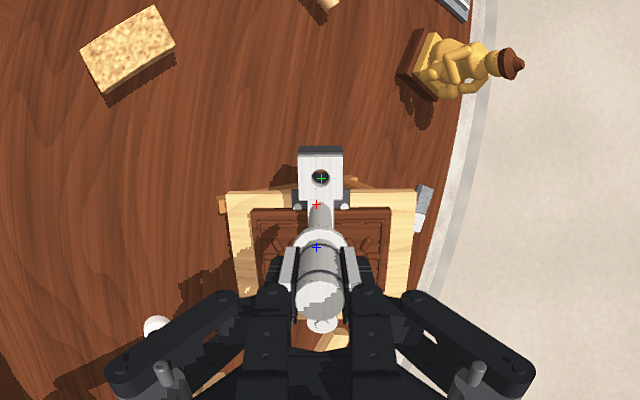

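Run:
```python
from h import *
s=snapshot("wrist");im=s["image"];cv2.imwrite("pics/w11.png",cv2.resize(im[140:330,260:380],None,fx=4,fy=3,interpolation=cv2.INTER_CUBIC)[:600])
g=cv2.cvtColor(im,cv2.COLOR_BGR2GRAY)
m=(g[168:188,309:332]<110).astype(np.uint8);n,l,stt,c=cv2.connectedComponentsWithStats(m);print(stt.tolist(),(c+[309,168]).round(1).tolist())
for v in range(146,330,6): print(v,' '.join(map(str,g[v,296:346:2])))
t=trace(s,"pin_mid")
for d in t:
    m=d["pixels"];print(d["score"],m.sum())
    for v in range(196,330,6):
        u=np.where(m[v])[0]
        if len(u):print(v,u.min(),u.max(),(u.min()+u.max())/2)
print(s["extrinsics"]); p,r=tr();print("cam in tool",r.inv().apply(np.array(s["extrinsics"])[:3,3]-p),(r.inv().as_matrix()@np.array(s["extrinsics"])[:3,:3]).round(4))
```

```text
[[0, 0, 23, 20, 275], [3, 1, 17, 15, 185]] [[320.1, 178.3], [319.9, 176.4]]
146 87 85 69 69 69 70 70 69 68 68 67 66 68 66 70 68 68 68 69 66 67 66 72 84 83
152 87 84 81 81 85 87 84 82 84 86 91 93 93 91 93 92 94 94 94 90 90 86 89 90 90
158 89 237 230 233 236 237 236 233 238 228 233 235 234 231 233 234 232 230 236 237 233 238 239 167 87
164 86 235 229 232 233 236 234 231 236 226 230 233 232 229 231 233 230 228 235 236 232 236 237 167 87
170 66 237 230 231 234 236 234 232 241 223 118 98 89 92 150 246 232 227 235 236 231 236 237 171 88
176 68 241 230 230 233 236 235 204 35 43 46 47 46 47 46 42 89 239 234 235 232 236 238 127 123
182 63 245 230 229 233 236 234 238 194 181 101 64 47 41 87 110 174 231 237 236 231 235 238 125 97
188 79 248 231 229 232 236 234 234 235 228 231 235 235 232 233 233 230 227 236 235 231 235 238 128 71
194 57 223 233 229 232 236 233 234 234 229 229 231 234 230 232 233 231 227 236 234 231 234 238 126 97
200 61 110 143 138 138 143 240 234 234 233 230 236 235 227 231 231 232 232 250 118 129 134 133 113 98
206 158 161 142 54 62 61 251 240 157 132 151 162 172 173 175 173 
[... 2007 characters left out ...]
11 328 319.5
214 309 330 319.5
220 309 331 320.0
226 308 331 319.5
232 303 338 320.5
238 296 343 319.5
244 294 346 320.0
250 300 339 319.5
256 299 339 319.0
262 300 339 319.5
268 298 340 319.0
274 298 340 319.0
280 297 341 319.0
286 296 343 319.5
292 296 342 319.0
298 295 344 319.5
304 295 343 319.0
310 298 341 319.5
316 304 333 318.5
[[ 0.85051385 -0.0371859  -0.52463644  0.40251239]
 [ 0.17441278  0.96099546  0.21463436  0.24934728]
 [ 0.49619187 -0.27405279  0.82382564  0.40657498]
 [ 0.          0.          0.          1.        ]]
cam in tool [ 0.00024711 -0.08031705 -0.13352449] [[ 1.000e+00 -6.000e-04 -7.000e-04]
 [-8.000e-04 -9.492e-01 -3.146e-01]
 [-5.000e-04  3.146e-01 -9.492e-01]]
```

View pics/w11.png

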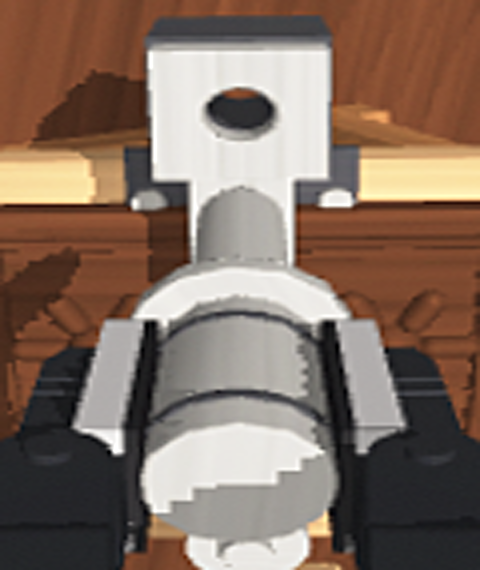

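```bash
cat >> h.py <<'E'
def eye_tool(s,u,v,depths=(-.004,0,.004)):
    p,r=tr();o,d=fray(s,u,v);o=r.inv().apply(o-p);d=r.inv().apply(d)
    z0=r.inv().apply(E_-p)[2]
    print("eye by E_ in tool mm",(r.inv().apply(E_-p)*1000).round(1))
    for dz in depths: print("  depth",round((z0+dz)*1000,1),((o+d*(z0+dz-o[2])/d[2])*1000).round(1))
E
python3 - <<'E'
from h import *
o=st();print(o['t'],ke(o['ee_pos']))
p,r=tr();print((r.inv()*RE).as_rotvec())
s=snapshot("wrist");eye_tool(s,319.9,177.4)
for y in (0,): print("tip",fproj(s,p+r.apply([0,y,.098])),"far rim",fproj(s,p+r.apply([0,.004,.098])), "collar",fproj(s,p+r.apply([0,0,.017])))
E
```

```text
14.725 [-0.00024465 -0.00182084  0.17801371]
[ 0.0024968   0.00487311 -0.00312208]
eye by E_ in tool mm [  0.9  -2.1 178.1]
  depth 174.1 [  1.4  -3.8 174.1]
  depth 178.1 [  1.4  -2.8 178.1]
  depth 182.1 [  1.4  -1.8 182.1]
tip (np.float64(318.1937175918994), np.float64(205.34795939565078)) far rim (np.float64(318.1977510126001), np.float64(210.09435875434923)) collar (np.float64(317.8614382340794), np.float64(253.62899014536043))
```

Run:
```python
from h import *
s=snapshot("wrist");p,r=tr()
print("collar front",fproj(s,p+r.apply([0,-.016,.023])),"tip near rim",fproj(s,p+r.apply([0,-.004,.098])))
for k in (.015,): print("grip top center",fproj(s,p+r.apply([0,0,-.025])), "grip top far", fproj(s,p+r.apply([0,.011,-.025])))
g=cv2.cvtColor(s["image"],cv2.COLOR_BGR2GRAY);print(g[195:240,320].tolist())
```

```text
collar front (np.float64(317.92162696345224), np.float64(222.42261482048497)) tip near rim (np.float64(318.2554551509131), np.float64(200.39476251535322))
grip top center (np.float64(317.64027542378847), np.float64(298.8765844746283)) grip top far (np.float64(317.7051294360197), np.float64(318.2109264923349))
[232, 233, 232, 233, 230, 233, 208, 140, 171, 172, 172, 173, 174, 172, 173, 172, 172, 172, 172, 173, 173, 173, 173, 171, 173, 173, 172, 172, 173, 173, 174, 182, 171, 167, 220, 242, 234, 232, 233, 234, 233, 235, 236, 230, 176]
```

Call:
{"fn": "carry_out", "kwargs": {"targets": [[0,-0.1,1.5,0,0.004,-0.002],[0,-0.1,2.5,0,0,0],[0,0,1.7,0,0,0],[0,0,0.8,0,0,0],[0,0,0,0,0,0],[0,0,0,0,0,0]]}}

```text
t: 15.58
ee_pos: [0.5145, 0.1933, 0.235]
orientation: [-0.026, 0.961, 0.099, 0.258]
contact_force: [-0.8, 1.3, -2.0]
gripper_width: 0.0207
```

Run:
```python
from h import *
o=st();print(o['t'],ke(o['ee_pos']),o['contact_force'])
p,r=tr();print((r.inv()*RE).as_rotvec())
s=snapshot("wrist");im=s["image"];cv2.imwrite("pics/w12.png",cv2.resize(im[120:270,240:400],None,fx=4,fy=4,interpolation=cv2.INTER_CUBIC))
print("tip",fproj(s,p+r.apply([0,0,.098])),"E",fproj(s,E_))
s=snapshot("side");crop(s,230,60,390,180,5,"pics/s12.png",dict(tip=p+r.apply([0,0,.098]),E=E_))
```

```text
15.575 [0.0001995 0.0011474 0.1136589] [-0.81046528  1.25459574 -2.02700721]
[ 0.00139835 -0.00055635  0.00041786]
tip (np.float64(318.15189834917095), np.float64(205.34165420148673)) E (np.float64(317.8855331102071), np.float64(200.3542118100278))
```

View pics/w12.png

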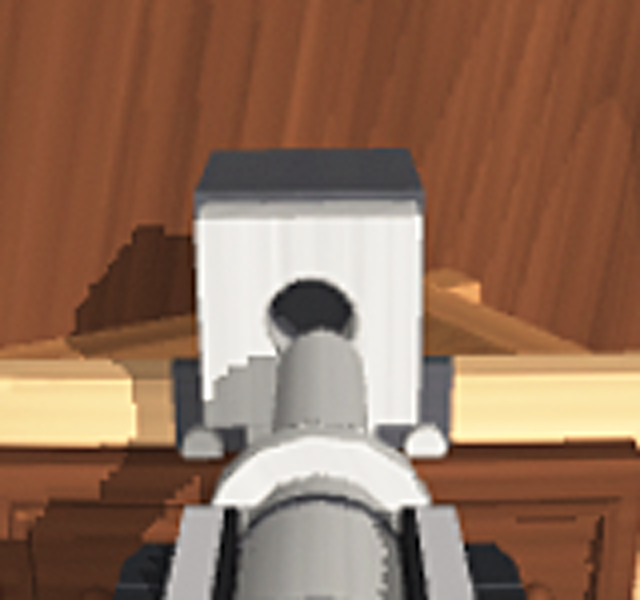

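View pics/s12.png

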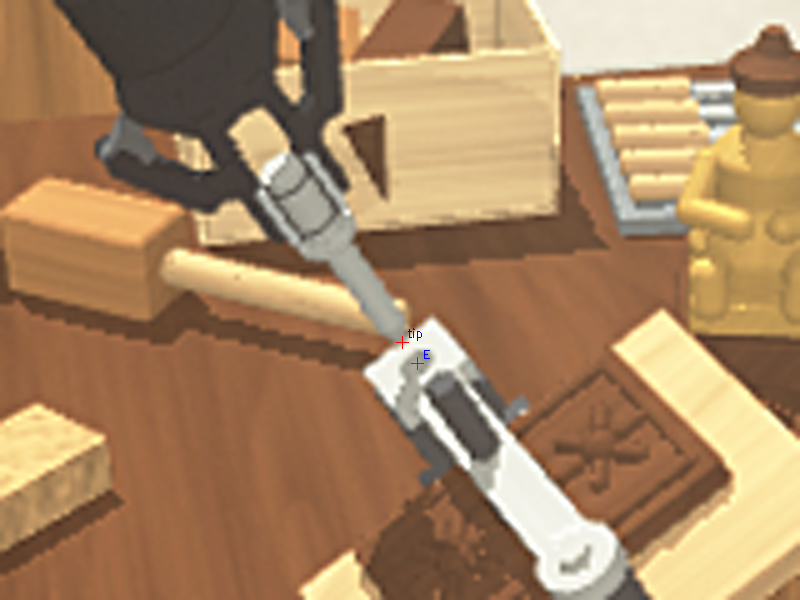

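Call:
{"fn": "carry_out", "kwargs": {"targets": [[-0.12,0.05,0.4,0,0,0],[0,0,0.6,0,0,0],[0,0,0.6,0,0,0],[0,0,0.6,0,0,0],[0,0,0.3,0,0,0],[0,0,0,0,0,0]]}}

```text
t: 16.42
ee_pos: [0.5256, 0.1951, 0.2116]
orientation: [-0.026, 0.961, 0.099, 0.257]
contact_force: [-0.2, 0.1, -1.9]
gripper_width: 0.0207
```

Run:
```python
from h import *
o=st();print(o['t'],ke(o['ee_pos']),KE.T@o['contact_force'],o['torque'])
p,r=tr();print((r.inv()*RE).as_rotvec())
s=snapshot("wrist");im=s["image"];cv2.imwrite("pics/w13.png",cv2.resize(im[120:270,240:400],None,fx=4,fy=4,interpolation=cv2.INTER_CUBIC))
s=snapshot("side");crop(s,230,60,390,180,5,"pics/s13.png",dict(tip=p+r.apply([0,0,.098]),E=E_))
```

```text
16.425 [-0.00174905  0.00066059  0.08776895] [-1.13716816  0.09795275 -1.59508744] [-0.06082767  0.34918069 -0.01925327]
[0.00147966 0.001218   0.00054545]
```

View pics/w13.png

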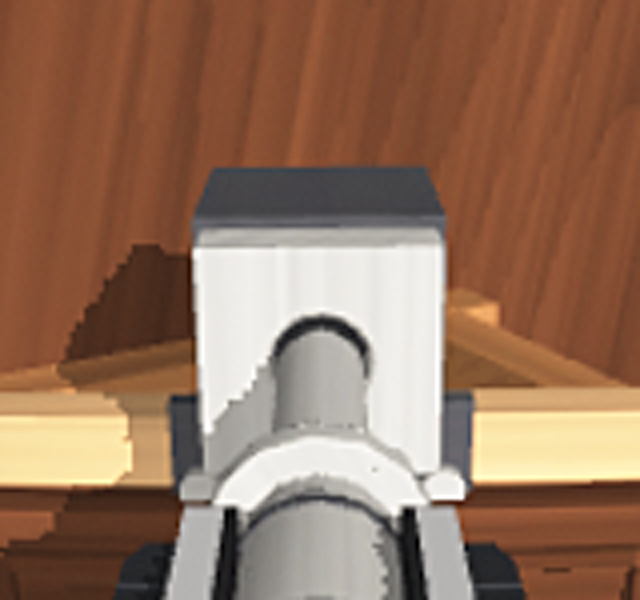

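View pics/s13.png

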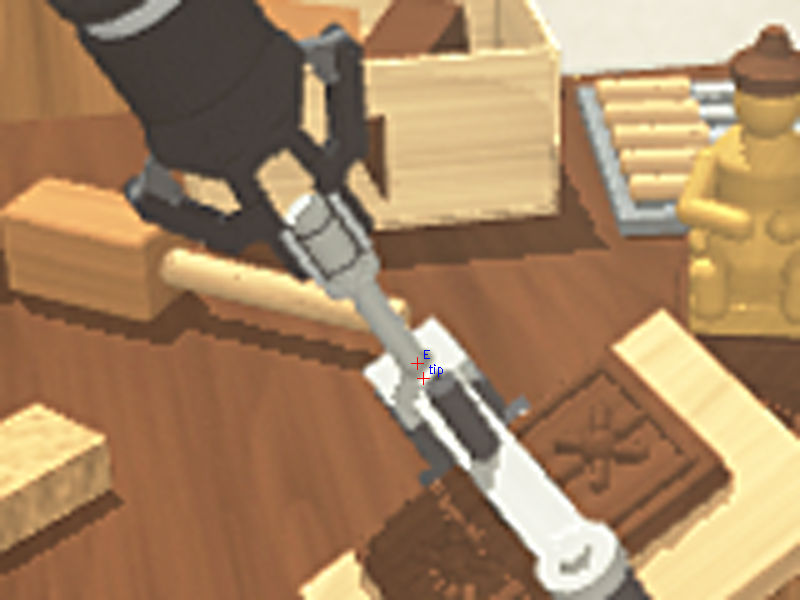

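Call:
{"fn": "carry_out", "kwargs": {"targets": [[0.05,0,0.4,0,0,0],[0,0,0.5,0,0,0],[0,0,0.5,0,0,0],[0,0,0,0,0,0]]}}

```text
t: 17.02
ee_pos: [0.5328, 0.1966, 0.1996]
orientation: [-0.026, 0.961, 0.099, 0.257]
contact_force: [-0.4, 1.0, -1.8]
gripper_width: 0.0206
```

Run:
```python
from h import *
o=st();print(o['t'],ke(o['ee_pos']),KE.T@o['contact_force'],o['torque'])
p,r=tr();print((r.inv()*RE).as_rotvec())
s=snapshot("wrist");im=s["image"];cv2.imwrite("pics/w14.png",cv2.resize(im[120:270,240:400],None,fx=4,fy=4,interpolation=cv2.INTER_CUBIC))
```

```text
17.025 [-0.00143662  0.00061602  0.07365276] [-1.13071988  1.02173894 -1.47199539] [-0.03111466  0.41443293 -0.00938213]
[0.00152544 0.00150214 0.00060029]
```

View pics/w14.png

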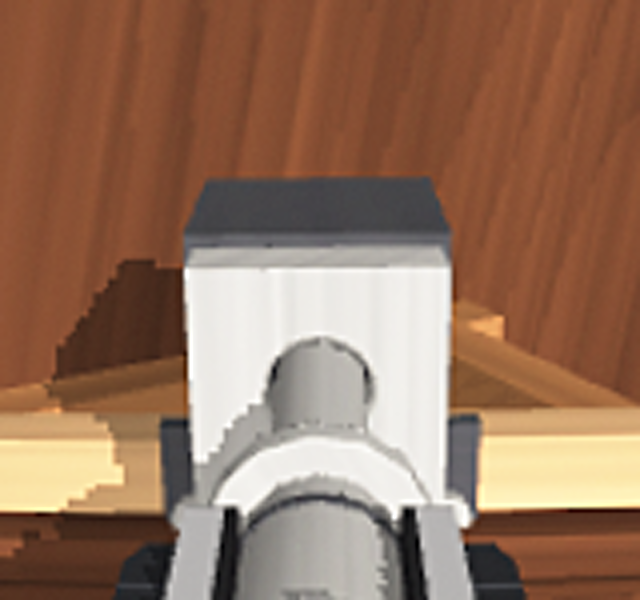

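Call:
{"fn": "carry_out", "kwargs": {"targets": [[0,0.06,0.3,0,0,0],[0,0,0.6,0,0,0],[0,0,0.6,0,0,0],[0,0,0,0,0,0]]}}

```text
t: 17.58
ee_pos: [0.5403, 0.1974, 0.1865]
orientation: [-0.026, 0.961, 0.099, 0.257]
contact_force: [0.4, 0.6, -1.7]
gripper_width: 0.0202
```

Run:
```python
from h import *
o=st();print(o['t'],ke(o['ee_pos']),KE.T@o['contact_force'],o['torque'])
p,r=tr();print((r.inv()*RE).as_rotvec())
s=snapshot("wrist");im=s["image"];cv2.imwrite("pics/w15.png",cv2.resize(im[120:270,240:400],None,fx=4,fy=4,interpolation=cv2.INTER_CUBIC))
```

```text
17.575 [-1.48126096e-03 -3.12596172e-05  5.85426109e-02] [-0.41410452  0.45913918 -1.78132132] [-0.05838929  0.32927412  0.03188726]
[0.00155974 0.00163406 0.00057404]
```

View pics/w15.png

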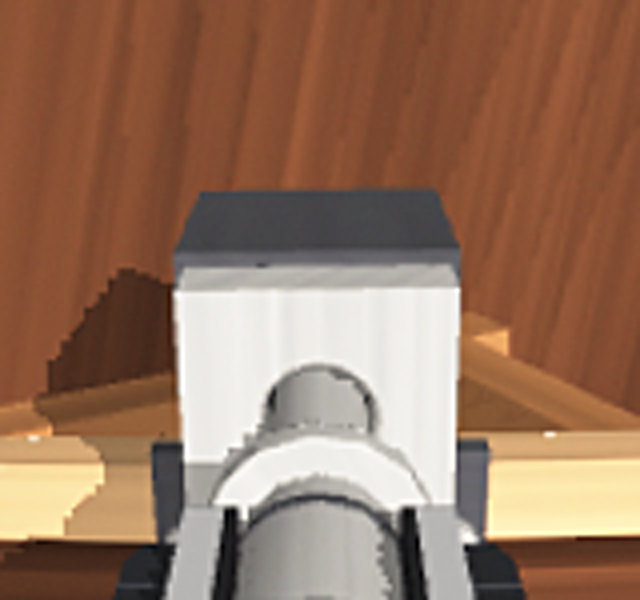

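Call:
{"fn": "carry_out", "kwargs": {"targets": [[0,0.03,0.4,0,0,0],[0,0,0.6,0,0,0],[0,0,0.6,0,0,0],[0,0,0.6,0,0,0],[0,0,0.3,0,0,0],[0,0,0,0,0,0]]}}

```text
t: 18.38
ee_pos: [0.5526, 0.1997, 0.1652]
orientation: [-0.026, 0.961, 0.099, 0.257]
contact_force: [-0.4, -0.0, -1.6]
gripper_width: 0.0198
```

Run:
```python
from h import *
o=st();print(o['t'],ke(o['ee_pos']),KE.T@o['contact_force'],o['torque'])
s=snapshot("wrist");im=s["image"];cv2.imwrite("pics/w16.png",cv2.resize(im[120:270,240:400],None,fx=4,fy=4,interpolation=cv2.INTER_CUBIC))
s=snapshot("side");crop(s,270,90,370,190,6,"pics/s16.png")
```

```text
18.375 [-0.00124377 -0.00031208  0.03382995] [-1.11979303  0.07249489 -1.14495631] [-0.03234266  0.37153266 -0.04220572]
```

View pics/w16.png

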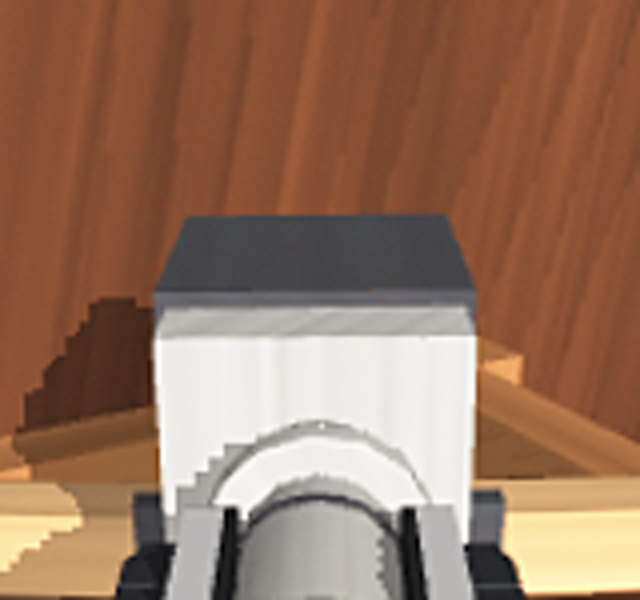

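View pics/s16.png

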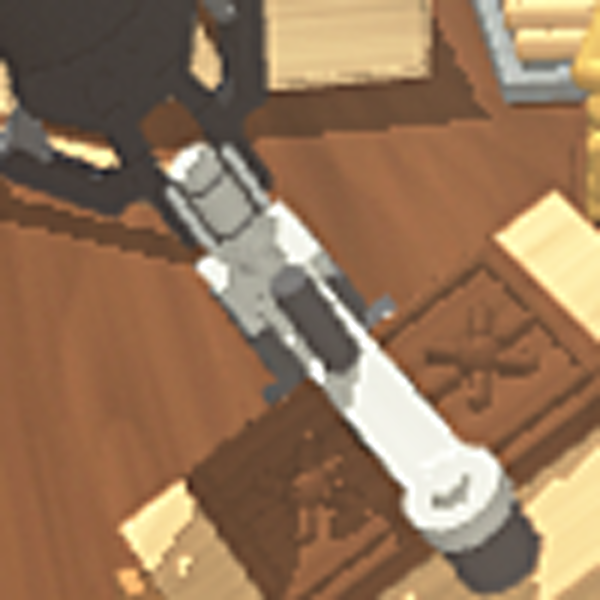

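Call:
{"fn": "carry_out", "kwargs": {"targets": [[0,0,0.4,0,0,0],[0,0,0.4,0,0,0],[0,0,0,0,0,0]]}}

```text
t: 18.85
ee_pos: [0.5566, 0.2006, 0.1583]
orientation: [-0.026, 0.961, 0.099, 0.257]
contact_force: [0.3, 0.4, -2.4]
gripper_width: 0.0207
```

Call:
{"fn": "carry_out", "kwargs": {"targets": [[0,0,0.2,0,0,0],[0,0,0.2,0,0,0],[0,0,0,0,0,0]]}}

```text
t: 19.23
ee_pos: [0.5585, 0.2009, 0.1555]
orientation: [-0.026, 0.961, 0.099, 0.258]
contact_force: [-1.6, 0.1, 0.6]
gripper_width: 0.0206
```

Run:
```python
from h import *
o=st();print(o['t'],ke(o['ee_pos']),KE.T@o['contact_force'],o['torque'])
s=snapshot("wrist");im=s["image"];cv2.imwrite("pics/w17.png",cv2.resize(im[120:270,240:400],None,fx=4,fy=4,interpolation=cv2.INTER_CUBIC))
s=snapshot("side");crop(s,270,90,370,190,6,"pics/s17.png")
```

```text
19.225 [-0.00089714 -0.00031976  0.02243933] [-1.04099596  0.44457531  1.32358871] [-0.0590049   0.46545064  0.00975608]
```

View pics/w17.png

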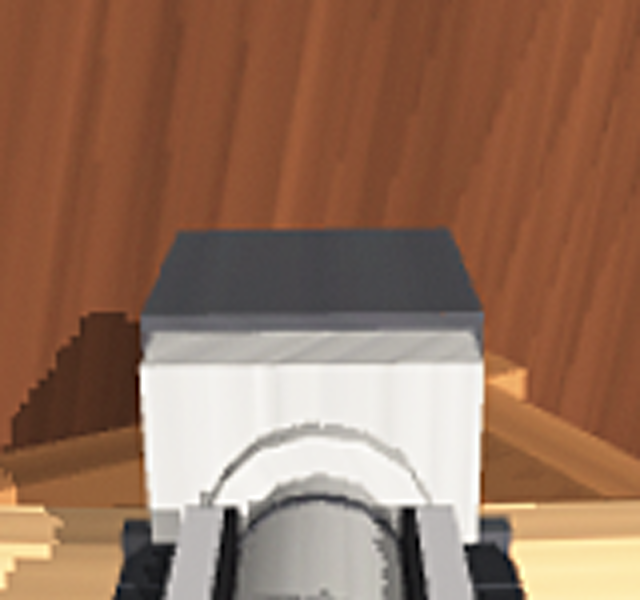

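Call:
{"fn": "carry_out", "kwargs": {"targets": [[0,0,0.2,0,0,0],[0,0,0,0,0,0]]}}

```text
t: 19.58
ee_pos: [0.5587, 0.201, 0.1552]
orientation: [-0.026, 0.961, 0.099, 0.258]
contact_force: [-13.5, -3.9, 18.1]
gripper_width: 0.0204
```

Call:
{"fn": "carry_out", "kwargs": {"targets": [[0,0,0.2,0,0,0],[0,0,0,0,0,0]]}}

```text
t: 19.82
ee_pos: [0.5588, 0.201, 0.155]
orientation: [-0.026, 0.961, 0.099, 0.259]
contact_force: [-25.0, -6.6, 33.7]
gripper_width: 0.0204
```

Run:
```python
from h import *
o=st();print(o['t'],ke(o['ee_pos']),KE.T@o['contact_force'],o['torque'])
```

```text
19.825 [-0.00083513 -0.00032066  0.02188623] [-5.5454635  -1.34123687 42.10370095] [-0.36266367  1.11980405 -0.06187793]
```

Call:
{"fn": "carry_out", "kwargs": {"targets": [[0,0,-0.35,0,0,0],[0,0,0,0,0,0]]}}

```text
t: 20.08
ee_pos: [0.5588, 0.2011, 0.1554]
orientation: [-0.026, 0.961, 0.099, 0.258]
contact_force: [-9.4, -2.4, 12.3]
gripper_width: 0.021
```

Call:
{"fn": "carry_out", "kwargs": {"targets": [[0,0,0,0,0,0],[0,0,0,0,0,0],[0,0,0,0,0,0]], "claw": 5}}

```text
t: 20.45
ee_pos: [0.5591, 0.2011, 0.1544]
orientation: [-0.026, 0.961, 0.099, 0.257]
contact_force: [-0.3, 0.5, -0.8]
gripper_width: 0.0497
```

Run:
```python
from h import *
o=st();print(o['t'],ke(o['ee_pos']),KE.T@o['contact_force'],o['gripper_width'])
s=snapshot("wrist");cv2.imwrite("pics/w18.png",s["image"])
s=snapshot("side");crop(s,270,90,370,190,6,"pics/s18.png")
```

```text
20.45 [-0.00092115 -0.00030169  0.02116599] [-0.54407105  0.54474489 -0.55238698] 0.04971734872876189
```

View pics/w18.png

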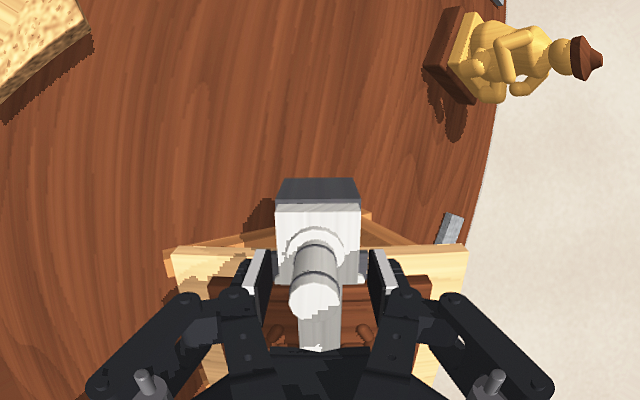

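View pics/s18.png

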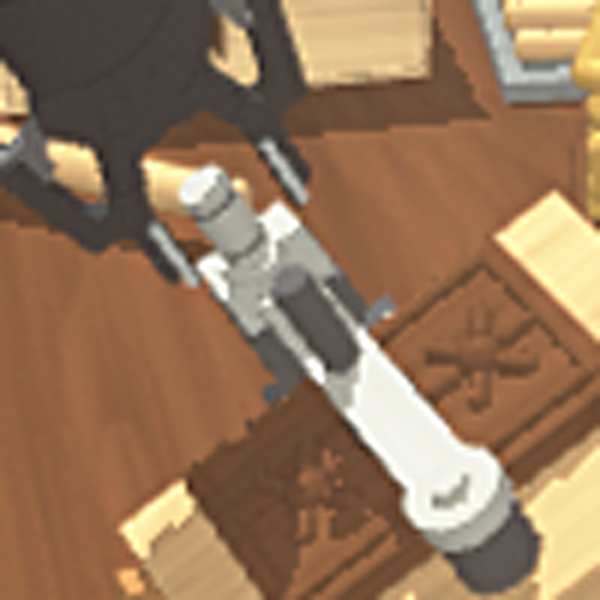

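Call:
{"fn": "carry_out", "kwargs": {"targets": [[0,0,-1.5,0,0,0],[0,0,-2.5,0,0,0],[0,0,-3,0,0,0],[0,0,-3,0,0,0],[0,0,-3,0,0,0],[0,0,0,0,0,0],[0,0,0,0,0,0]]}}

```text
t: 21.42
ee_pos: [0.4948, 0.1879, 0.2675]
orientation: [-0.026, 0.961, 0.099, 0.258]
contact_force: [0.8, -0.1, -0.8]
gripper_width: 0.0503
```

Run:
```python
from h import *
o=st();print(o['t'],ke(o['ee_pos']),KE.T@o['contact_force'],o['gripper_width'])
pm=E_+KE@np.array([0,0,-.0135]);print("pin mid expected home",pm.round(4))
pts=dict(top=E_+KE@np.array([0,0,.048]),col=E_+KE@np.array([0,0,.006]))
for q in ["wrist","side","top"]:
    s=snapshot(q)
    for k in ["pin_mid","keeper_eye","keeper_post"]:
        print(q,k,[(np.round(d["point"],4).tolist(),round(d["score"],2)) for d in pinpoint(s,k) if d["point"][1]>0])
    if q=="wrist": cv2.imwrite("pics/w19.png",s["image"])
    if q=="side": crop(s,260,80,370,190,5,"pics/s19.png",pts);cv2.imwrite("pics/s19f.png",s["image"])
    if q=="top": crop(s,160,110,300,230,5,"pics/t19.png",pts)
```

```text
21.425 [-1.20130607e-03 -1.00189041e-04  1.51993775e-01] [ 0.23572737 -0.28999519 -1.0550149 ] 0.050262906008579605
pin mid expected home [0.5768 0.2051 0.1248]
wrist pin_mid [([0.5755, 0.2071, 0.1225], 0.56)]
wrist keeper_eye [([0.5693, 0.2002, 0.1329], 0.97)]
wrist keeper_post [([0.5782, 0.1136, 0.157], 0.95)]
side pin_mid [([0.5734, 0.2022, 0.1245], 0.51)]
side keeper_eye [([0.5692, 0.2057, 0.1373], 0.83)]
side keeper_post [([0.5752, 0.1136, 0.1556], 0.66)]
top pin_mid [([0.5739, 0.2037, 0.1217], 0.67)]
top keeper_eye [([0.5698, 0.2101, 0.1347], 0.89)]
top keeper_post [([0.5767, 0.1132, 0.1598], 0.75)]
```

View pics/w19.png

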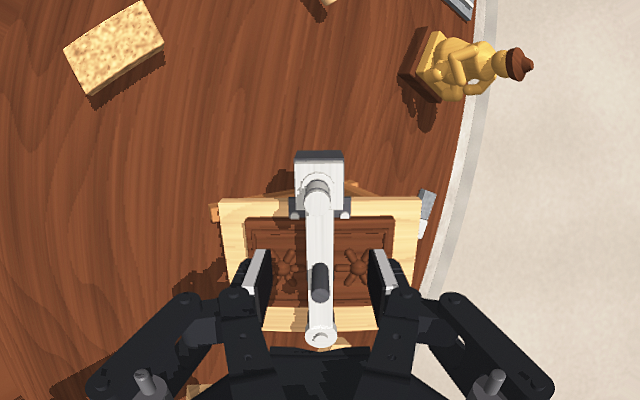

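View pics/s19.png

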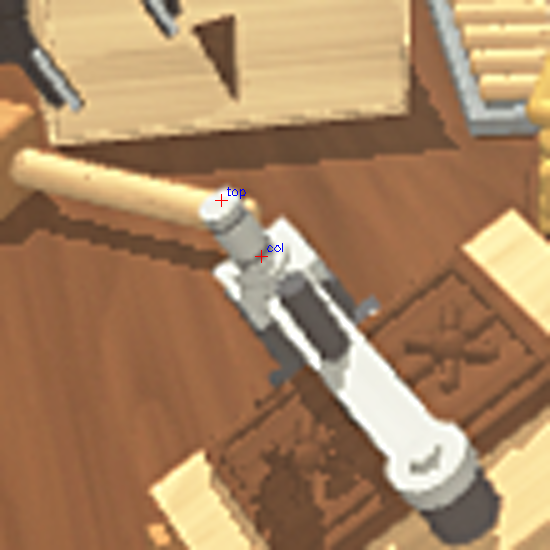

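View pics/t19.png

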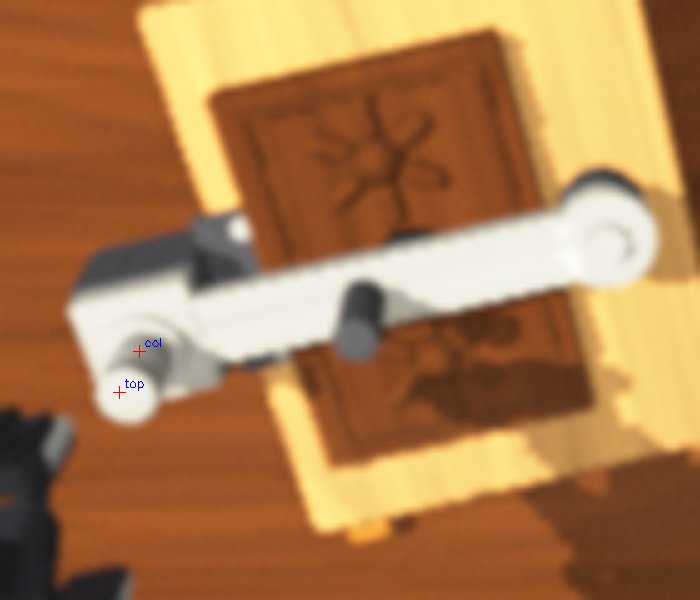

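View pics/s19f.png

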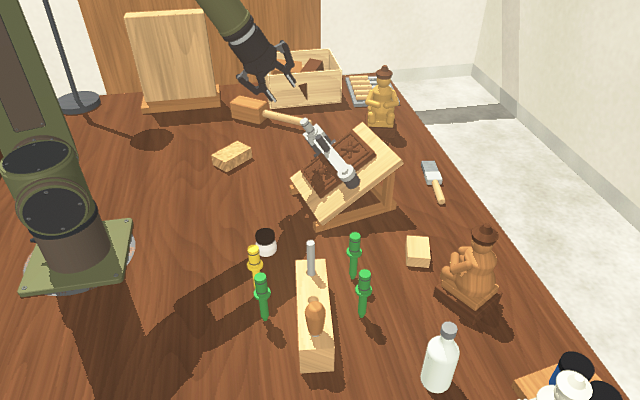

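Run:
```python
from h import *
s=snapshot("wrist");cv2.imwrite("pics/w20.png",cv2.resize(s["image"][140:230,270:370],None,fx=6,fy=6,interpolation=cv2.INTER_CUBIC))
s2=snapshot("side");cv2.imwrite("pics/s20.png",cv2.resize(s2["image"][110:160,290:345],None,fx=11,fy=11,interpolation=cv2.INTER_CUBIC))
```

```text
(no output)
```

View pics/w20.png

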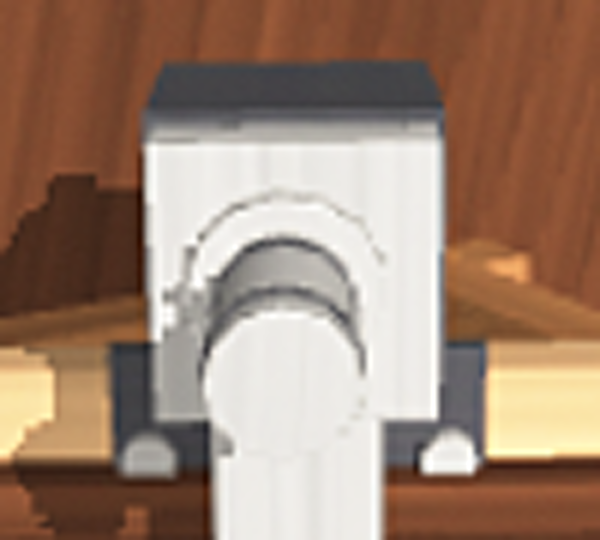

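View pics/s20.png

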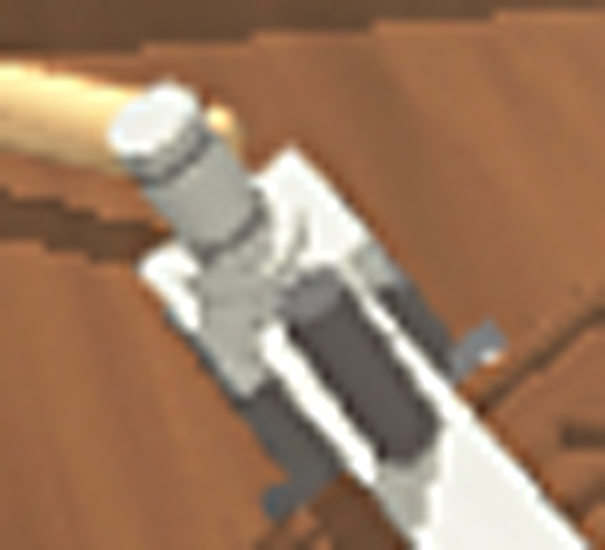

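Run:
```python
from h import *
print(order.close_job())
print(st()['t'])
```

```text
the job is handed in; nothing more can be done
None
the job is handed in; nothing more can be done
```

The keeper is closed on its stop and the collared steel locking pin sits through both eyes with its collar on the keeper. The gripper has let go and backed off about 12 cm. I handed the job in at roughly 22 s. No verdict is reported.

**Keeper:** I pushed the post uphill with the closed fingers. At the end the push force rose from about 10 N to 17 N with no further travel, so it is on its stop. Afterwards the eye's edges lined up with the knuckle block in the wrist view.

**Pin:** It went in with almost no side force. The collar met a hard stop at the expected depth, reaching 42 N along the pin at most. That is over the 40 N figure in the rules, but it was carried through the held pin, not the arm or gripper body.

**Last checks:**
- The wrist close-up shows no visible gap under the collar, though differences below about 1 mm cannot be made out there.
- The three pin position readings agree with the expected home position to within about 4 mm.
- The keeper did not move when I released and backed off.
- The punch, the awl and the green and yellow look-alikes are still in place.

**Disagreements:**
- Height readings for the eye differed by up to 5 mm between my own triangulation and the networks. I relied on the wrist-camera alignment and the felt contact instead.
- My first estimate of the stand's heading was about 2° off. I corrected it before inserting the pin.

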